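# Stack a sensor module in the bonding nest

## Task

Stack the sensor module squarely in the blue nest: first the white housing, then the orange spacer frame on it, and then the grey cover with its dome up. Lower each part gently all the way home and let go of it, don't drop it in; then slide the red-knobbed hold-down fully in over the edge of the cover. Leave the glue bottle, tape roll, jar and rotary tool where they stand.

Things in the scene. Friction and masses are not known exactly. Their poses are not given: they have to be found in the camera images.
- nest: Fixed bonding nest. Base 142 x 100 x 10 mm; blue pocket 68 (x) x 46 (y) mm, walls 8 mm, rim 58 mm above the table, sloped yellow lips to 64 mm. Full end walls at -x and +x; a finger gap 36 mm wide, open down to the base, in the middle of each long side (-y, +y): parts go in held across their 42 mm. Hold-down guide, 66 mm high, from the -x wall to x = -86 mm. Origin on the table, mid-pocket.
- nest_floor (a point): Centre of the nest pocket's floor, 10 mm above the table; axes as the nest's. The housing's underside belongs at z = 0 here, the spacer's at 30 mm, the cover's at 40 mm (cover plate then flush with the rim at 48 mm).
- holddown (a joint): Hold-down slide, in m: steel tongue 36 x 16 x 5 mm with a red knob, sliding along the nest's +x, its underside 2 mm above the rim. 0 = fully drawn back, 0.026 = end stop, fully in over the cover's edge (it starts drawn back, 0 to 0.005). Moves with about 1.5 N and stays where left.
- holddown_knob (a point): Middle of the hold-down's red knob (14 mm diameter, 18 mm high, its top at 83 mm and its foot at 65 mm above the table); moves with the slide; axes as the nest's.
- housing: White open-topped housing with a green board inside, 64 (x) x 42 (y) x 30 (z) mm, walls 5 mm, 120 g; origin at the centre of its underside. Same when turned by half a turn. Starts in the black cradle, along its channel.
- cradle: Black cradle, fixed, on the left or right. Base 80 x 70 x 4 mm with two walls 50 mm long, 7 mm thick along its x, 47 mm apart, tops 33 mm above the table (1 mm below the housing's top): here the housing can only be gripped by its ends, across its 64 mm length. Origin at the centre of its underside.
- mat: Clear black rubber mat, fixed, 90 x 90 x 2 mm: a free spot to put a part down and take it another way. Origin at the centre of its underside, on the table surface.
- board: Cork board, fixed, 190 (x) x 90 (y) x 4 mm, on which the spacer and cover start; place, yaw and side vary. Origin at the centre of its underside.
- spacer: Orange rectangular spacer frame, 64 (x) x 42 (y) x 10 (z) mm, rails 8 mm wide, 30 g; origin at the centre of its underside. Starts flat on the board, at either end of it.
- cover: Grey cover plate, 64 (x) x 42 (y) x 8 (z) mm with a clear dome 24 mm wide and 15 mm high on its middle, 50 g; origin at the centre of its underside, dome at +z. Starts flat, dome up, on the board, at the end away from the spacer.
- glue: Bystander: upright white glue bottle with red cap, 48 mm diameter, 105 mm high; origin at the centre of its underside.
- tape: Bystander: tan tape roll lying flat, 80 mm outer diameter, 24 mm high; origin at the centre of its underside.
- jar: Bystander: amber jar with dark cap, 56 mm diameter, 60 mm high; origin at the centre of its underside.
- rotary: Bystander: grey rotary hand tool lying along its x, about 170 mm long (from -73 to +95 mm), 30 mm wide, 28 mm high; origin under it.

How it is judged:
By the outcome, as a careful person would: the job done as asked, in the order asked, and still so for the second after the job is handed in, with the robot touching nothing.
It also fails if it takes over 72 s, if anything falls off the work surface, if the arm or the gripper's body presses on something with over 40 N, if the wrist force passes 120 N, or if a joint passes its speed limit or range.

## Robot

A 6-joint arm with a two-finger parallel gripper is mounted at the origin on the work surface. World frame = base frame: x ahead of the robot, y to its left, z up, the work surface at z = 0. Lengths are in m, angles in rad, forces in N, time in s.
With the tool pointing down it reaches from about 0.3 to 0.875 m from the base axis. Payload 6.4 kg.
Tool frame: the origin (TCP) lies midway between the tips of the shut fingers; the grasp point (between the pads) lies manip.hold_point_z behind it (manip.hold_point_z is the distance from the TCP to the grasp point, in m); z points along the fingers, y is the line along which they close (so a half turn about z gives the same grasp; the last joint's range is limited). The gripper opens to 85 mm and grips with 20 to 120 N. Pads are 22 mm wide; open, the fingers measure 114 mm over their backs; the gripper's body (76 mm by 85 mm) begins 54 mm behind the grasp point. The pads swing forward as they close: fully open they stand 13 mm farther back than shut.
Start: joints at [-1.5, 0.181, 1.607, -0, 1.354, -0.206], TCP at [0.157, -0.553, 0.231] pointing down, gripper open.
Joint ranges: [-2.99, 2.99], [-0.89, 2.07], [0.3, 2.58], [-1.14, 4.28], [0, 2.63], [-3.12, 3.12]. Speed limits (rad/s): [2.57, 2.57, 3.01, 3.14, 3.14, 3.14].

## Interface

Orientations are given as a rotation vector (axis times angle).
In Python, from bench import manip, camera, camera_params gives the robot as it stands.
- The arm moves only by the tool move_arm, never from a script. Its argument "targets" is a list of rows, each a list of 3 entries, a list of its own where there are three numbers: the shift along the tool's x, y, z as a fraction of full scale, then the turn, a rotation vector about the tool's x, y, z as a fraction of full scale, then the opening, from 0 (shut) to 1 (fully open). A call has 1 to 10 rows; each row is the pose to reach, as a shift and turn from the pose commanded when the call began, along the tool's axes at that moment; what a row does not reach only later rows make up. Full scale, the value 1, is 0.8 m for a shift and 45 degrees for a turn. A row lasts 1/10 s, in which the tool goes at most 50 mm and 8.59 degrees, less where a joint would pass 70% of its speed; a pose out of reach is approached as far as the arm can. A call with a number of a shift or a turn outside -1 to 1 is refused whole. A call with a gripper value outside its range is refused whole. The fingers move at their own pace and stop on an object; the grip force is fixed at half the most. Time passes only in rows, so rows that repeat a pose let the fingers close. It gives the time, the measured TCP pose, the force, the opening and the grip force at its end, in the units of the state.
- manip.state(): the state, without advancing time (a new reading comes with each control period).
- camera(name): name is "scene" or "top"; returns (picture, depth): 400x640x3 uint8, red, green, blue; 400x640 float32, m along the optical axis (not along the pixel's ray), 0 where there is no reading.
- camera_params(name): a dict with "fx", "fy", "cx", "cy" (pixels), "dist_coeffs" ([k1, k2, p1, p2, k3] as OpenCV has them; the pictures are not rectified), "R" (3x3) and "t" (3): a world point X has camera coordinates R X + t. Camera axes: x right, y down, z forward; pixel columns grow to the right and rows downward; lengths in m; the calibration is good to about 2 mm. A picture is of the moment at which its call begins. camera_params takes no time and is no camera call.
- manip.hand_in(): hands the job in; it is judged then, once.
The state is a dict: "t": time; "joints": joint angles; "qd": joint speeds; "joint_efforts": joint torques, N m; "position": TCP position; "orientation": TCP orientation; "wrist_force": force on the tool from outside, world axes, zero at the start; "ft_torque": the same for the moment, N m; "opening": opening from 0.0 (shut) to 1.0 (fully open); "finger_force": force on a finger pad.
Only numpy, scipy, OpenCV 4.12 (cv2) and the standard library are available. Lean on these libraries where they do the work, as an engineer would, in place of code of your own. Each camera call takes 0.05 s, during which the arm holds its last target. There are 200 camera calls.

## Working session

There is one attempt and no reset: what is moved stays moved. The work goes in short steps, Python scripts to look and compute and a tool call to move; the robot and the scene stay as the last step left them, time stands still between calls to the robot, and variables do not carry over. Pictures are saved under pics/ and viewed, at most 10 in all, crops included, and the job is handed in when it is done.

Besides the shell and the picture viewer there is one more tool, called after "Call:" as name(argument=value, ...) on one line, values as JSON. move_arm: Moves the arm, as the interface text tells. Its arguments: {"type":"object","properties":{"targets":{"type":"array","items":{"type":"array"}}},"required":["targets"]}

```bash
ls; mkdir -p pics; python3 - <<'E'
from bench import manip,camera,camera_params
import cv2,numpy as np
for n in("scene","top"):
    p,d=camera(n); cv2.imwrite(f"pics/{n}0.png",p[:,:,::-1]); np.save(f"{n}_d.npy",d); print(n,camera_params(n))
print(manip.state(),manip.hold_point_z)
E
```

```text
pics
scene {'fx': 466.9484508849613, 'fy': 466.9484508849613, 'cx': 327.6131316446323, 'cy': 195.1610990982998, 'dist_coeffs': array([-0.0822733,  0.       ,  0.       ,  0.       ,  0.       ]), 'R': array([[-0.54424768,  0.83891523, -0.00396295],
       [ 0.55129711,  0.3540863 , -0.75544317],
       [-0.63234955, -0.41333295, -0.65520219]]), 't': array([ 0.33374412, -0.2680014 ,  1.47739348])}
top {'fx': 463.91922996694984, 'fy': 463.91922996694984, 'cx': 312.78831315121164, 'cy': 207.5547346465203, 'dist_coeffs': array([-0.07183413,  0.        ,  0.        ,  0.        ,  0.        ]), 'R': array([[-0.02674449, -0.99944826, -0.01969521],
       [-0.98071664,  0.03004871, -0.19311123],
       [ 0.19359649,  0.01415076, -0.98097918]]), 't': array([0.02002295, 0.6001476 , 1.10410692])}
{'t': 0.1, 'joints': array([-1.50031001e+00,  1.81495125e-01,  1.60787343e+00, -2.72621321e-05,
        1.35378106e+00, -2.06296365e-01]), 'qd': array([ 6.48494528e-04, -1.05760702e-03, -2.30871045e-03,  1.72497969e-04,
       -1.10236896e-05,  1.50394292e-04]), 'joint_efforts': array([ 9.46581313e-04, -4.45878983e+01, -3.52237451e+01, -9.14387192e-05,
        4.15385075e-03, -2.09667569e-06]), 'position': array([ 0.15710195, -0.55262616,  0.23047499]), 'orientation': array([-3.11001491e+00, -4.33177368e-01, -1.24168362e-04]), 'wrist_force': array([ 0.0108216 ,  0.51537775, -0.42285031]), 'ft_torque': array([0.00299956, 0.01132239, 0.00765692]), 'finger_force': 0.0, 'opening': 1.0004651311314459} 0.0187
```

View pics/top0.png

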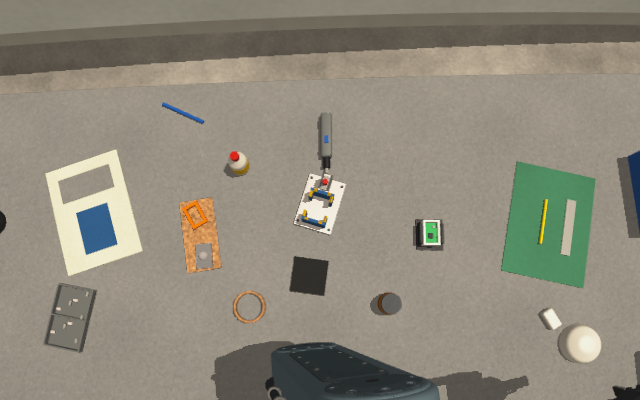

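View pics/scene0.png

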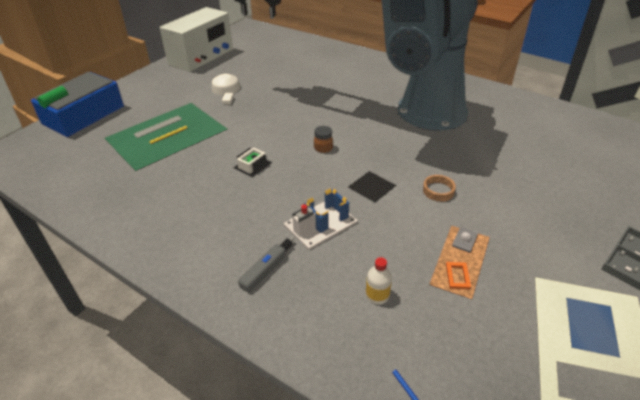

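```bash
cat > h.py <<'E'
import numpy as np,cv2
from bench import manip,camera,camera_params
from scipy.spatial.transform import Rotation as Rn
def ray(n,uv,z):
    P=camera_params(n);K=np.array([[P['fx'],0,P['cx']],[0,P['fy'],P['cy']],[0,0,1]])
    u=cv2.undistortPoints(np.array(uv,float).reshape(-1,1,2),K,P['dist_coeffs']).reshape(-1,2)
    d=np.c_[u,np.ones(len(u))]@P['R']; o=-P['R'].T@P['t']
    return o+d*((z-o[2])/d[:,2])[:,None]
def proj(n,X):
    P=camera_params(n);K=np.array([[P['fx'],0,P['cx']],[0,P['fy'],P['cy']],[0,0,1]])
    return cv2.projectPoints(np.array(X,float).reshape(-1,3),cv2.Rodrigues(P['R'])[0],P['t'],K,P['dist_coeffs'])[0].reshape(-1,2)
def rect(n,mask,z):
    c=max(cv2.findContours(mask.astype(np.uint8),0,2)[0],key=cv2.contourArea)
    p=ray(n,c,z)[:,:2]; r=cv2.minAreaRect((p*1000).astype(np.float32)); return r,len(c)
E
python3 - <<'E'
import cv2,numpy as np
t=cv2.imread('pics/top0.png');s=cv2.imread('pics/scene0.png')
z=lambda im,x,y,w,h,k:cv2.resize(im[y:y+h,x:x+w],None,fx=k,fy=k,interpolation=cv2.INTER_NEAREST)
a=z(t,285,165,70,80,5);b=z(t,172,190,60,90,5)[:400];c=z(t,405,210,50,50,3)
o=np.zeros((600,800,3),np.uint8)
o[:400,:350]=a;o[:400,350:650]=b;o[:150,650:800]=c
d=z(s,280,180,85,70,4)[:200];o[400:600,:340]=d
e=z(s,425,225,70,75,3)[:200];o[400:600,350:560]=e[:200]
f=z(s,230,140,45,40,4);o[400:560,570:750]=f
cv2.imwrite('pics/z.png',o)
E
```

```text
(no output)
```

View pics/z.png

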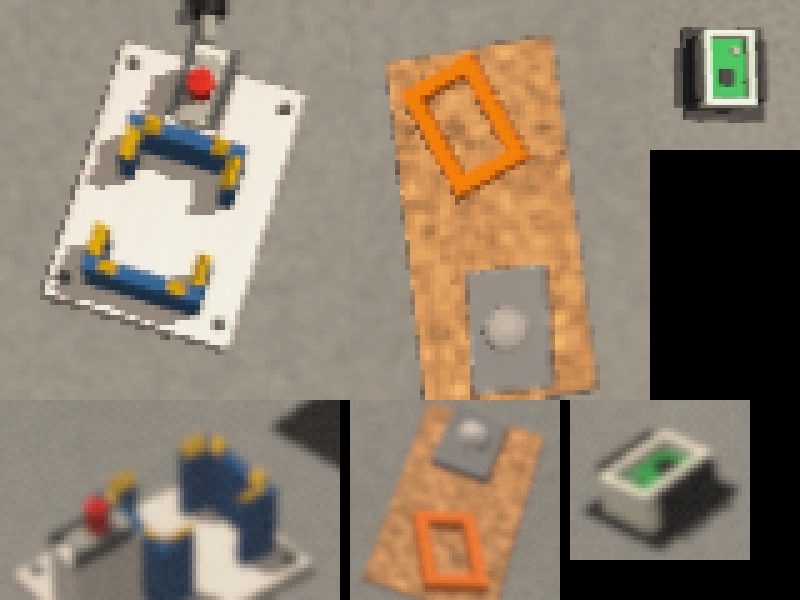

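```bash
cat > m.py <<'E'
from h import *
def win(n,im,X,r):
    m=np.zeros(im.shape[:2],bool);u,v=proj(n,X)[0].astype(int);m[max(v-r,0):v+r,max(u-r,0):u+r]=1;return m
for n in("top","scene"):
    im=camera(n)[0];h=cv2.cvtColor(im,cv2.COLOR_RGB2HSV).astype(int);H,S,V=h[...,0],h[...,1],h[...,2]
    N=win(n,im,ray("top",[[319,205]],.03),45)
    print(n,'base',rect(n,N&(S<45)&(V>185),.01))
    print(' yellow',rect(n,sum_:=cv2.morphologyEx((N&(H>18)&(H<32)&(S>140)).astype(np.uint8),cv2.MORPH_CLOSE,np.ones((45,45))),.061))
    r=np.argwhere(N&((H<6)|(H>174))&(S>150));print(' knob',ray(n,[r.mean(0)[::-1]],.076)*1000,len(r))
    m=(N&(H>18)&(H<32)&(S>140)).astype(np.uint8)
    k,l,st,c=cv2.connectedComponentsWithStats(m)
    for i in range(1,k):
        if st[i,4]>3:print('  yb',st[i,4],np.round(ray(n,[c[i]],.061)*1000)[0,:2])
    B=win(n,im,ray("top",[[200,235]],.0),60)
    m=B&(H<13)&(S>195)&(V>150)
    print(' spacer',rect(n,m,.014))
    C=win(n,im,ray("top",[[204,257]],.0),18)
    print(' cover',rect(n,C&(S<60)&(V>90)&(V<190),.012),(C&(S<60)&(V>90)&(V<190)).sum())
    O=win(n,im,ray("top",[[430,233]],.03),18)
    m=O&(((S<50)&(V>165))|((H>40)&(H<85)&(S>100)))
    print(' housing',rect(n,m,.034),m.sum())
    M=win(n,im,ray("top",[[310,276]],0),28)
    print(' mat',rect(n,M&(V<60),.002))
    print(' bd',rect(n,cv2.morphologyEx((B&(H<22)&(S>85)).astype(np.uint8),cv2.MORPH_OPEN,np.ones((3,3))),.004))
    for nm,uv in(('glue',(236,158)),('jar',(390,303)),('tape',(249,307))):
        print(nm,ray("top",[uv],{'glue':.09,'jar':.06,'tape':.024}[nm]))
E
python3 m.py
```

```text
top base (((621.443603515625, -15.186134338378906), (101.24803161621094, 141.50218200683594), 71.16069793701172), 187)
 yellow (((604.7108154296875, -9.21700668334961), (60.54574203491211, 82.3154525756836), 70.67143249511719), 40)
 knob [[662.77983556 -28.35441167  76.        ]] 28
  yb 11 [646.  -4.]
  yb 19 [637.   7.]
  yb 10 [634. -38.]
  yb 17 [620. -43.]
  yb 17 [588.  24.]
  yb 8 [574.  20.]
  yb 14 [571. -26.]
  yb 8 [563. -14.]
 spacer (((581.9833374023438, 280.6315612792969), (0.0, 0.0), 0.0), 1)
 cover (((492.3584899902344, 289.3824157714844), (62.43807601928711, 41.60163497924805), 4.806955814361572), 20) 545
 housing (((533.2017211914062, -295.1331481933594), (43.88911437988281, 61.39889144897461), 88.16575622558594), 10) 345
 mat (((435.07745361328125, 19.01073455810547), (87.36166381835938, 86.70935821533203), 80.95370483398438), 38)
 bd (((549.1547241210938, 302.3833312988281), (190.2671356201172, 90.47184753417969), 8.156606674194336), 65)
glue [[0.72670268 0.19133407 0.09      ]]
jar [[ 0.3601432  -0.17698559  0.06      ]]
tape [[0.35930719 0.16925289 0.024     ]]

[... 367 characters left out ...]
acer (((601.8345947265625, 313.4299621582031), (61.06368637084961, 38.909942626953125), 29.43082046508789), 38)
 cover (((483.1607666015625, 285.51885986328125), (94.88585662841797, 80.876220703125), 22.10309410095215), 58) 591
 housing (((531.0792846679688, -298.1520690917969), (45.59877014160156, 70.80762481689453), 87.83766174316406), 38) 167
 mat (((433.9568786621094, 17.688064575195312), (81.86498260498047, 80.45851135253906), 80.69112396240234), 61)
 bd (((549.4356689453125, 301.81304931640625), (190.70999145507812, 90.24320983886719), 8.121737480163574), 154)
glue [[0.72670268 0.19133407 0.09      ]]
jar [[ 0.3601432  -0.17698559  0.06      ]]
tape [[0.35930719 0.16925289 0.024     ]]
```

```bash
cat >> h.py <<'E'
def go(x,y,z,psi):
    """shift/turn fractions from present pose to TCP x,y,z (mm), tool-x yaw psi (deg), pointing down"""
    s=manip.state();R0=Rn.from_rotvec(s['orientation'])
    R1=Rn.from_euler('z',psi,degrees=True)*Rn.from_euler('x',180,degrees=True)
    d=R0.inv().apply(np.array([x,y,z])/1000-s['position'])/.8
    r=(R0.inv()*R1).as_rotvec()/(np.pi/4)
    print(np.round(d,4),np.round(r,4))
def show():
    s=manip.state();R=Rn.from_rotvec(s['orientation']).as_matrix()
    print('t%.2f'%s['t'],np.round(s['position']*1000,1),'psi %.2f tilt %.2f'%(np.degrees(np.arctan2(R[1,0],R[0,0])),np.degrees(np.arccos(-R[2,2]))),'F',np.round(s['wrist_force'],1),'open %.3f f %.1f'%(s['opening'],s['finger_force']),np.round(s['joints'],2))
E
python3 - <<'E'
from h import *
im=cv2.imread('pics/top0.png');h=cv2.cvtColor(im,cv2.COLOR_BGR2HSV).astype(int)
w=h[190:285,172:235];m=np.zeros(im.shape[:2],bool);m[190:285,172:235]=(w[...,0]<14)&(w[...,1]>215)
print(m.sum(),rect("top",m,.014))
show(); go(532,-295.5,120,88.2)
E
```

```text
31 (((617.2465209960938, 332.5864562988281), (2.2892746925354004, 9.404747009277344), 33.02971649169922), 6)
t0.20 [ 157.2 -552.7  230.7] psi 15.86 tilt 0.07 F [0.4 0.1 0.4] open 0.999 f 0.0 [-1.5   0.18  1.61  0.    1.35 -0.21]
[ 0.5386 -0.1811  0.1387] [-1.0000e-03 -1.2000e-03 -1.6075e+00]
```

Call:
move_arm(targets=[[[0.5386, -0.1811, 0.1387], [0, 0, -1], 1], [[0.5386, -0.1811, 0.1387], [0, 0, -1], 1], [[0.5386, -0.1811, 0.1387], [0, 0, -1], 1], [[0.5386, -0.1811, 0.1387], [0, 0, -1], 1], [[0.5386, -0.1811, 0.1387], [0, 0, -1], 1], [[0.5386, -0.1811, 0.1387], [0, 0, -1], 1], [[0.5386, -0.1811, 0.1387], [0, 0, -1], 1], [[0.5386, -0.1811, 0.1387], [0, 0, -1], 1], [[0.5386, -0.1811, 0.1387], [0, 0, -1], 1], [[0.5386, -0.1811, 0.1387], [0, 0, -1], 1]])

```text
t: 1.2
position: [0.5342, -0.2924, 0.1187]
orientation: [-2.704, -1.595, -0.0]
wrist_force: [-0.1, 0.5, 0.1]
opening: 0.997
finger_force: 0.0
```

```bash
python3 - <<'E'
from h import *
im=cv2.imread('pics/top0.png');h=cv2.cvtColor(im,cv2.COLOR_BGR2HSV).astype(int)
for S in (170,185,200):
  for Hm in (12,16):
    w=h[190:285,172:235];m=np.zeros(im.shape[:2],bool);m[190:285,172:235]=(w[...,0]<Hm)&(w[...,1]>S)
    print(S,Hm,m.sum(),rect("top",m,.014))
print(h[198:206,184:208:3,:].tolist()[3])
show(); go(532,-295.5,60,88.2);go(532,-295.5,6,88.2)
E
```

```text
Traceback (most recent call last):
  File "h.py", line 13, in rect
    c=max(cv2.findContours(mask.astype(np.uint8),0,2)[0],key=cv2.contourArea)
ValueError: max() iterable argument is empty
```

```bash
python3 - <<'E'
from h import *
im=cv2.imread('pics/top0.png');h=cv2.cvtColor(im,cv2.COLOR_BGR2HSV).astype(int)
for S in (200,215,228):
  w=h[190:285,172:235];m=np.zeros(im.shape[:2],bool);m[190:285,172:235]=(w[...,1]>S)&(w[...,2]>150)
  m=cv2.morphologyEx(m.astype(np.uint8),cv2.MORPH_CLOSE,np.ones((3,3)))
  if m.any():print(S,m.sum(),rect("top",m,.014))
print(h[210,183:208].tolist())
show(); go(532,-295.5,60,88.2);go(532,-295.5,6,88.2)
E
```

```text
200 233 (((599.7293090820312, 314.3898010253906), (64.18946838378906, 43.54193878173828), 28.898574829101562), 55)
215 214 (((600.0687866210938, 313.97900390625), (64.13544464111328, 41.414207458496094), 29.35868263244629), 55)
228 195 (((600.0205688476562, 314.237548828125), (63.95785903930664, 40.90899658203125), 29.331632614135742), 55)
[[15, 244, 241], [15, 244, 241], [15, 244, 241], [14, 243, 212], [13, 193, 140], [14, 147, 173], [14, 147, 185], [15, 147, 219], [15, 143, 228], [16, 143, 232], [15, 144, 226], [15, 147, 222], [15, 146, 224], [14, 148, 205], [13, 168, 143], [13, 216, 216], [16, 244, 242], [15, 244, 238], [13, 217, 207], [14, 161, 187], [14, 148, 216], [14, 147, 206], [14, 146, 204], [14, 148, 209], [14, 148, 216]]
t1.20 [ 534.2 -292.4  118.7] psi 61.07 tilt 0.13 F [-0.1  0.5  0.1] open 0.997 f 0.0 [-0.7   0.37  1.61  0.    1.16 -0.19]
[-0.0048 -0.0005  0.0734] [-0.0018 -0.0022 -0.603 ]
[-0.0049 -0.0003  0.1409] [-0.0018 -0.0022 -0.603 ]
```

Call:
move_arm(targets=[[[-0.001, 0.001, 0.072], [0, 0, -0.607], 1], [[-0.001, 0.001, 0.072], [0, 0, -0.607], 1], [[-0.001, 0.001, 0.072], [0, 0, -0.607], 1], [[-0.001, 0.001, 0.072], [0, 0, -0.607], 1], [[-0.001, 0.001, 0.072], [0, 0, -0.607], 1], [[-0.001, 0.001, 0.072], [0, 0, -0.607], 1], [[-0.001, 0.001, 0.072], [0, 0, -0.607], 1]])

```text
t: 1.9
position: [0.5325, -0.2975, 0.0633]
orientation: [2.258, 2.183, 0.0]
wrist_force: [-0.3, -0.7, 0.2]
opening: 1.001
finger_force: 0.0
```

```bash
python3 - <<'E'
from h import *
show(); go(532,-295.5,6,88.2)
E
```

```text
t1.90 [ 532.5 -297.5   63.3] psi 88.06 tilt 0.06 F [-0.3 -0.7  0.2] open 1.001 f 0.0 [-0.7   0.45  1.63 -0.    1.06 -0.67]
[ 0.0026 -0.0008  0.0717] [ 0.001   0.0008 -0.0032]
```

Call:
move_arm(targets=[[[0.0026, -0.0008, 0.025], [0, 0, 0], 1], [[0.0026, -0.0008, 0.05], [0, 0, 0], 1], [[0.0026, -0.0008, 0.065], [0, 0, 0], 1], [[0.0026, -0.0008, 0.072], [0, 0, 0], 1], [[0.0026, -0.0008, 0.072], [0, 0, 0], 1]])

```text
t: 2.4
position: [0.5314, -0.2948, 0.0046]
orientation: [-2.256, -2.184, 0.0]
wrist_force: [0.2, 0.4, 0.4]
opening: 0.999
finger_force: 0.0
```

```bash
python3 - <<'E'
from h import *
show(); go(532,-295.5,6,88.2)
p,d=camera("top");cv2.imwrite('pics/g1.png',cv2.resize(p[190:280,380:490,::-1],None,fx=5,fy=5,interpolation=0))
show()
E
```

```text
t2.40 [ 531.4 -294.8    4.6] psi 88.15 tilt 0.07 F [0.2 0.4 0.4] open 0.999 f 0.0 [-0.7   0.54  1.64 -0.    0.96 -0.67]
[-0.0008  0.0008 -0.0018] [-0.0012 -0.0009 -0.0012]
t2.45 [ 531.9 -295.2    5.3] psi 88.16 tilt 0.01 F [ 0.1  0.2 -0. ] open 1.003 f 0.0 [-0.7   0.54  1.64 -0.    0.96 -0.67]
```

View pics/g1.png

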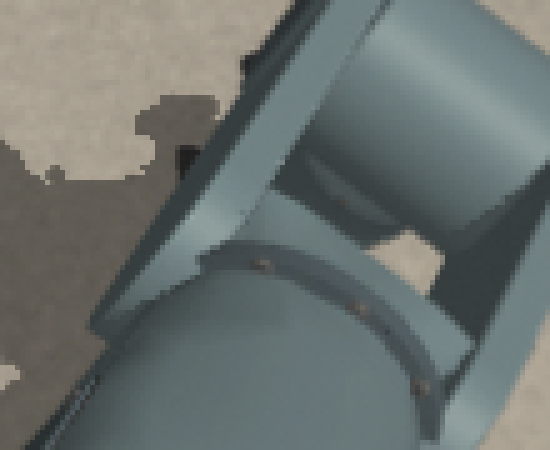

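The arm hides the grip in this view. I'll close on the housing and lift it slightly.

Call:
move_arm(targets=[[[0, 0, 0], [0, 0, 0], 0.6], [[0, 0, 0], [0, 0, 0], 0.4], [[0, 0, 0], [0, 0, 0], 0.2], [[0, 0, 0], [0, 0, 0], 0], [[0, 0, 0], [0, 0, 0], 0], [[0, 0, 0], [0, 0, 0], 0]])

```text
t: 3.05
position: [0.5327, -0.2957, 0.0064]
orientation: [2.255, 2.184, 0.0]
wrist_force: [-0.3, 0.4, 6.5]
opening: 0.739
finger_force: 67.1
```

```bash
python3 - <<'E'
from h import *
show(); go(434.5,18.3,90,81)
E
```

```text
t3.05 [ 532.7 -295.7    6.4] psi 88.18 tilt 0.14 F [-0.3  0.4  6.5] open 0.739 f 67.1 [-0.7   0.54  1.64 -0.    0.96 -0.67]
[ 0.3883 -0.1349 -0.1053] [0.0024 0.0018 0.1595]
```

Call:
move_arm(targets=[[[0, 0, -0.015], [0, 0, 0], 0], [[0, 0, -0.05], [0, 0, 0], 0], [[0, 0, -0.1], [0, 0, 0], 0], [[0.06, -0.02, -0.11], [0, 0, 0.1], 0], [[0.388, -0.135, -0.11], [0, 0, 0.38], 0], [[0.388, -0.135, -0.11], [0, 0, 0.38], 0], [[0.388, -0.135, -0.11], [0, 0, 0.38], 0], [[0.388, -0.135, -0.11], [0, 0, 0.38], 0], [[0.388, -0.135, -0.11], [0, 0, 0.38], 0], [[0.388, -0.135, -0.11], [0, 0, 0.38], 0]])

```text
t: 4.05
position: [0.4315, 0.0216, 0.0932]
orientation: [-2.554, -1.827, 0.001]
wrist_force: [0.4, -0.5, -1.3]
opening: 0.738
finger_force: 66.5
```

Call:
move_arm(targets=[[[0, 0, 0], [0, 0, 0], 0], [[0, 0, 0], [0, 0, 0], 0], [[0, 0, 0], [0, 0, 0], 0]])

```text
t: 4.35
position: [0.4345, 0.0178, 0.0936]
orientation: [2.556, 1.825, 0.001]
wrist_force: [0.1, -0.4, -0.4]
opening: 0.736
finger_force: 66.5
```

```bash
python3 - <<'E'
from h import *
show(); go(434.5,18.3,12,71);go(434.5,18.3,5,71)
E
```

```text
t4.35 [434.5  17.8  93.6] psi 71.04 tilt 0.07 F [ 0.1 -0.4 -0.4] open 0.736 f 66.5 [-0.23  0.05  2.06 -0.    1.03  0.1 ]
[ 0.0006 -0.0003  0.102 ] [0.0016 0.0002 0.001 ]
[ 0.0006 -0.0003  0.1108] [0.0016 0.0002 0.001 ]
```

Call:
move_arm(targets=[[[0.0006, 0, 0.05], [0, 0, 0], 0], [[0.0006, 0, 0.09], [0, 0, 0], 0], [[0.0006, 0, 0.103], [0, 0, 0], 0], [[0.0006, 0, 0.106], [0, 0, 0], 0], [[0.0006, 0, 0.109], [0, 0, 0], 0], [[0.0006, 0, 0.11], [0, 0, 0], 0], [[0.0006, 0, 0.1108], [0, 0, 0], 0], [[0.0006, 0, 0.1108], [0, 0, 0], 0]])

```text
t: 5.15
position: [0.4346, 0.019, 0.0052]
orientation: [2.555, 1.825, 0.002]
wrist_force: [0.9, 0.6, -1.4]
opening: 0.736
finger_force: 66.4
```

```bash
python3 - <<'E'
from h import *
show()
E
```

```text
t5.15 [434.6  19.    5.2] psi 71.08 tilt 0.09 F [ 0.9  0.6 -1.4] open 0.736 f 66.4 [-0.23  0.24  2.09  0.    0.81  0.1 ]
```

Not in contact yet; creep further.

Call:
move_arm(targets=[[[0, 0, 0.001], [0, 0, 0], 0], [[0, 0, 0.002], [0, 0, 0], 0], [[0, 0, 0.002], [0, 0, 0], 0]])

```text
t: 5.45
position: [0.4345, 0.0191, 0.0044]
orientation: [2.556, 1.826, 0.001]
wrist_force: [-5.9, 1.2, 17.8]
opening: 0.734
finger_force: 68.8
```

Call:
move_arm(targets=[[[0, 0, 0.001], [0, 0, 0], 0], [[0, 0, 0.001], [0, 0, 0], 0]])

```text
t: 5.65
position: [0.4345, 0.0191, 0.0044]
orientation: [2.556, 1.826, 0.0]
wrist_force: [-11.4, 1.2, 30.5]
opening: 0.735
finger_force: 70.3
```

Call:
move_arm(targets=[[[0, 0, -0.003], [0, 0, 0], 0], [[0, 0, -0.003], [0, 0, 0], 1], [[0, 0, -0.003], [0, 0, 0], 1], [[0, 0, -0.003], [0, 0, 0], 1], [[0, 0, -0.02], [0, 0, 0], 1], [[0, 0, -0.07], [0, 0, 0], 1], [[0, 0, -0.09], [0, 0, 0], 1]])

```text
t: 6.35
position: [0.4351, 0.0189, 0.0762]
orientation: [2.555, 1.825, 0.003]
wrist_force: [0.8, -0.0, 0.2]
opening: 1.006
finger_force: 0.0
```

Call:
move_arm(targets=[[[0, 0, 0], [0, 0, -1], 1], [[0, 0, 0], [0, 0, -1], 1], [[0, 0, 0], [0, 0, -1], 1], [[0, 0, 0], [0, 0, -1], 1], [[0, 0, 0], [0, 0, -1], 1], [[0, 0, 0], [0, 0, -1], 1]])

```text
t: 6.95
position: [0.4337, 0.0192, 0.0738]
orientation: [-1.657, -2.669, 0.0]
wrist_force: [-0.0, 0.2, -0.6]
opening: 1.0
finger_force: 0.0
```

Call:
move_arm(targets=[[[0, 0, 0], [0, 0, -1], 1], [[0, 0, 0], [0, 0, -1], 1], [[0, 0, 0], [0, 0, -1], 1], [[0, 0, 0], [0, 0, -1], 1], [[0, 0, 0], [0, 0, -1], 1], [[0, 0, 0], [0, 0, -1], 1], [[0, 0, 0], [0, 0, -1], 1]])

```text
t: 7.65
position: [0.4337, 0.0192, 0.0738]
orientation: [-0.516, -3.098, -0.0]
wrist_force: [0.1, 0.2, 0.8]
opening: 0.999
finger_force: 0.0
```

```bash
python3 - <<'E'
from h import *
p,d=camera("scene");cv2.imwrite('pics/m1.png',cv2.resize(p[100:260,290:450,::-1],None,fx=3.5,fy=3.5,interpolation=0))
show(); go(434.5,19.0,5,161)
E
```

```text
t7.70 [433.7  19.2  73.8] psi 161.01 tilt 0.03 F [0.3 0.5 0.3] open 1.001 f 0.0 [-0.23  0.09  2.07 -0.    0.98 -1.47]
[-0.0011  0.0001  0.0861] [-0.0001 -0.0007  0.0002]
```

View pics/m1.png

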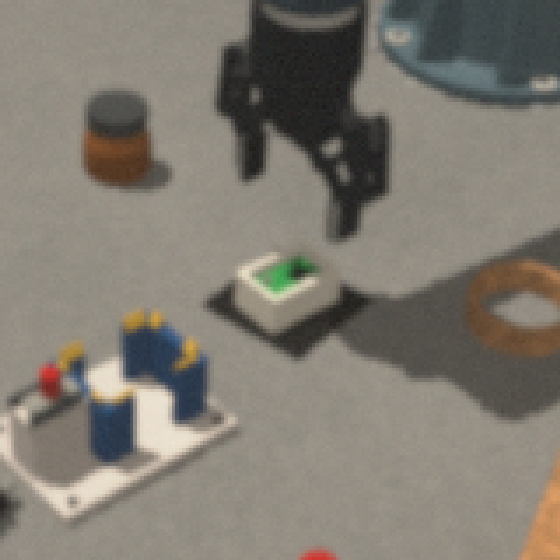

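Call:
move_arm(targets=[[[-0.001, 0, 0.04], [0, 0, 0], 1], [[-0.001, 0, 0.07], [0, 0, 0], 1], [[-0.001, 0, 0.082], [0, 0, 0], 1], [[-0.001, 0, 0.082], [0, 0, 0], 0.6], [[-0.001, 0, 0.082], [0, 0, 0], 0.4], [[-0.001, 0, 0.082], [0, 0, 0], 0.2], [[-0.001, 0, 0.082], [0, 0, 0], 0], [[-0.001, 0, 0.082], [0, 0, 0], 0], [[-0.001, 0, 0.082], [0, 0, 0], 0]])

```text
t: 8.6
position: [0.436, 0.0186, 0.0098]
orientation: [0.516, 3.096, -0.0]
wrist_force: [-1.2, 0.3, 6.6]
opening: 0.477
finger_force: 61.3
```

Call:
move_arm(targets=[[[0, 0, 0], [0, 0, 0], 0], [[0, 0, -0.01], [0, 0, 0], 0], [[0, 0, -0.06], [0, 0, 0], 0], [[0, 0, -0.12], [0, 0, 0], 0], [[0, 0, -0.12], [0, 0, 0], 0], [[0, 0, -0.12], [0, 0, 0], 0]])

```text
t: 9.2
position: [0.4356, 0.0187, 0.106]
orientation: [0.516, 3.095, -0.0]
wrist_force: [0.3, -0.1, -1.4]
opening: 0.478
finger_force: 61.3
```

```bash
python3 - <<'E'
from h import *
show(); go(604.4,-9.3,95,161)
E
```

```text
t9.20 [435.6  18.7 106. ] psi 161.08 tilt 0.21 F [ 0.3 -0.1 -1.4] open 0.478 f 61.3 [-0.23  0.03  2.06 -0.    1.06 -1.47]
[-0.2109  0.0353  0.0145] [0.0005 0.0047 0.0018]
```

Call:
move_arm(targets=[[[-0.211, 0.0353, 0.0145], [0, 0, 0], 0], [[-0.211, 0.0353, 0.0145], [0, 0, 0], 0], [[-0.211, 0.0353, 0.0145], [0, 0, 0], 0], [[-0.211, 0.0353, 0.0145], [0, 0, 0], 0], [[-0.211, 0.0353, 0.0145], [0, 0, 0], 0], [[-0.211, 0.0353, 0.0145], [0, 0, 0], 0], [[-0.211, 0.0353, 0.0145], [0, 0, 0], 0], [[-0.211, 0.0353, 0.0145], [0, 0, 0], 0]])

```text
t: 10.0
position: [0.602, -0.0087, 0.0924]
orientation: [-0.516, -3.097, -0.0]
wrist_force: [-0.7, 0.8, -0.6]
opening: 0.477
finger_force: 61.2
```

```bash
python3 - <<'E'
from h import *
show()
o=np.zeros((600,800,3),np.uint8)
p,d=camera("scene");o[:600,:420]=cv2.resize(p[150:250,280:350,::-1],None,fx=6,fy=6,interpolation=0)
p,d=camera("top");o[:450,420:780]=cv2.resize(p[165:255,280:352,::-1],None,fx=5,fy=5,interpolation=0)
cv2.imwrite('pics/n1.png',o)
show(); go(604.4,-9.3,60,161)
E
```

```text
t10.00 [602.   -8.7  92.4] psi 161.09 tilt 0.09 F [-0.7  0.8 -0.6] open 0.477 f 61.2 [-0.21  0.4   1.64  0.    1.11 -1.45]
t10.10 [602.7  -8.9  93. ] psi 161.08 tilt 0.01 F [-0.4 -0.1 -1. ] open 0.477 f 61.2 [-0.21  0.4   1.64  0.    1.11 -1.45]
[-0.0021  0.0002  0.0413] [-0.     -0.0003  0.0019]
```

View pics/n1.png

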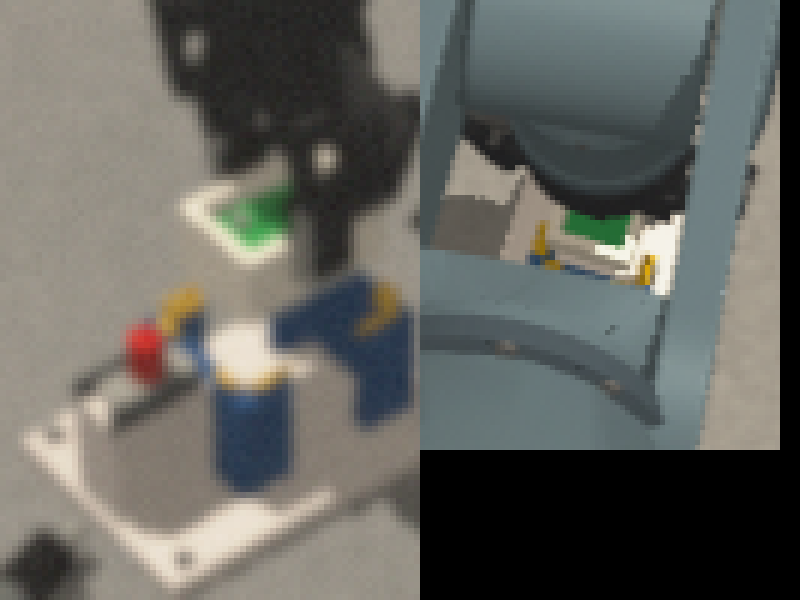

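```bash
python3 - <<'E'
from h import *
p=ray("scene",[[310.7,184.6],[321.5,193.8]],.1152)*1000
print(p)
a=np.radians(161);ex=np.array([np.cos(a),np.sin(a)]);ey=np.array([-ex[1],ex[0]])
for s in p: print((s[:2]-[602.8,-8.9])@ex,(s[:2]-[602.8,-8.9])@ey)
E
```

```text
[[625.1043548  -35.85465763 115.2       ]
 [638.02789784   1.06292494 115.2       ]]
-29.864759917265413 18.2245418581148
-30.06502069711754 -20.889212283566305
```

Call:
move_arm(targets=[[[-0.0037, 0.0002, 0.01], [0, 0, 0], 0], [[-0.0037, 0.0002, 0.025], [0, 0, 0], 0], [[-0.0037, 0.0002, 0.03], [0, 0, 0], 0], [[-0.0037, 0.0002, 0.036], [0, 0, 0], 0], [[-0.0037, 0.0002, 0.042], [0, 0, 0], 0], [[-0.0037, 0.0002, 0.048], [0, 0, 0], 0], [[-0.0037, 0.0002, 0.052], [0, 0, 0], 0], [[-0.0037, 0.0002, 0.052], [0, 0, 0], 0]])

```text
t: 10.9
position: [0.606, -0.0099, 0.0507]
orientation: [-0.516, -3.098, -0.0]
wrist_force: [-1.0, 0.9, -2.7]
opening: 0.478
finger_force: 61.2
```

```bash
python3 - <<'E'
from h import *
show(); go(605.6,-9.7,17.8,161)
E
```

```text
t10.90 [606.   -9.9  50.7] psi 161.08 tilt 0.05 F [-1.   0.9 -2.7] open 0.478 f 61.2 [-0.21  0.46  1.64 -0.    1.04 -1.45]
[0.0005 0.0001 0.0411] [-0.0002 -0.0011  0.0017]
```

Call:
move_arm(targets=[[[0, 0, 0.008], [0, 0, 0], 0], [[0, 0, 0.016], [0, 0, 0], 0], [[0, 0, 0.024], [0, 0, 0], 0], [[0, 0, 0.031], [0, 0, 0], 0], [[0, 0, 0.036], [0, 0, 0], 0], [[0, 0, 0.039], [0, 0, 0], 0], [[0, 0, 0.0405], [0, 0, 0], 0], [[0, 0, 0.0415], [0, 0, 0], 0], [[0, 0, 0.0415], [0, 0, 0], 0]])

```text
t: 11.8
position: [0.606, -0.0099, 0.018]
orientation: [-0.516, -3.098, -0.0]
wrist_force: [-3.7, 1.6, -0.4]
opening: 0.484
finger_force: 61.3
```

Call:
move_arm(targets=[[[0, 0, 0.001], [0, 0, 0], 0], [[0, 0, 0.001], [0, 0, 0], 0]])

```text
t: 12.0
position: [0.606, -0.0099, 0.0179]
orientation: [-0.516, -3.098, 0.0]
wrist_force: [-6.5, 2.6, 5.9]
opening: 0.482
finger_force: 62.1
```

Call:
move_arm(targets=[[[0, 0, -0.001], [0, 0, 0], 0], [[0, 0, -0.001], [0, 0, 0], 1], [[0, 0, -0.001], [0, 0, 0], 1], [[0, 0, -0.001], [0, 0, 0], 1], [[0, 0, -0.03], [0, 0, 0], 1], [[0, 0, -0.08], [0, 0, 0], 1], [[0, 0, -0.13], [0, 0, 0], 1], [[0, 0, -0.16], [0, 0, 0], 1], [[0, 0, -0.16], [0, 0, 0], 1]])

```text
t: 12.9
position: [0.6099, -0.0108, 0.1508]
orientation: [0.515, 3.089, -0.001]
wrist_force: [0.3, 0.6, 0.1]
opening: 0.996
finger_force: 0.0
```

```bash
python3 - <<'E'
from h import *
show(); go(600.8,313.8,110,209.4)
E
```

```text
t12.90 [609.9 -10.8 150.8] psi 161.07 tilt 0.58 F [0.3 0.6 0.1] open 0.996 f 0.0 [-0.21  0.33  1.59 -0.    1.21 -1.45]
[0.1429 0.38   0.05  ] [-0.004   0.0126 -1.074 ]
```

Call:
move_arm(targets=[[[0.143, 0.38, 0.01], [0, 0, -1], 1], [[0.143, 0.38, 0.02], [0, 0, -1], 1], [[0.143, 0.38, 0.03], [0, 0, -1], 1], [[0.143, 0.38, 0.05], [0, 0, -1], 1], [[0.143, 0.38, 0.05], [0, 0, -1], 1], [[0.143, 0.38, 0.05], [0, 0, -1], 1], [[0.143, 0.38, 0.05], [0, 0, -1], 1], [[0.143, 0.38, 0.05], [0, 0, -1], 1], [[0.143, 0.38, 0.05], [0, 0, -1], 1], [[0.143, 0.38, 0.05], [0, 0, -1], 1]])

```text
t: 13.9
position: [0.5969, 0.3135, 0.1049]
orientation: [0.707, -3.061, 0.001]
wrist_force: [0.2, 0.2, 0.1]
opening: 0.998
finger_force: 0.0
```

```bash
cat > n.py <<'E'
from h import *
import sys
p,_=camera("top");cv2.imwrite('pics/cur.png',p[:,:,::-1])
h=cv2.cvtColor(p,cv2.COLOR_RGB2HSV).astype(int)[170:245,285:355];H,S,V=h[...,0],h[...,1],h[...,2]
def m(w):
    a=np.zeros(p.shape[:2],bool);a[170:245,285:355]=w;return a
print(rect("top",m((H>40)&(H<85)&(S>100)),.02))
E
python3 n.py; python3 - <<'E'
from h import *
show(); go(600.8,313.8,40,209.4); go(600.8,313.8,5,209.4)
im=cv2.imread('pics/cur.png');cv2.imwrite('pics/c.png',cv2.resize(im[165:245,280:355],None,fx=6,fy=6,interpolation=0))
E
```

```text
(((608.6447143554688, -9.53703498840332), (28.74981689453125, 50.004966735839844), 70.3521957397461), 34)
t13.95 [597.2 313.3 105.2] psi -154.02 tilt 0.02 F [-0.8  0.2  0.7] open 0.999 f 0.0 [ 0.31  0.52  1.43 -0.    1.19 -1.72]
[-0.0044 -0.0014  0.0815] [-0.0004 -0.0001 -0.0761]
[-0.0044 -0.0014  0.1253] [-0.0004 -0.0001 -0.0761]
```

View pics/c.png

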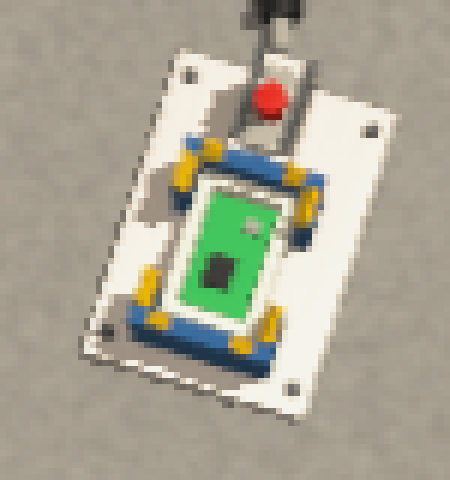

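Call:
move_arm(targets=[[[-0.0044, -0.0014, 0.04], [0, 0, -0.0761], 1], [[-0.0044, -0.0014, 0.08], [0, 0, -0.0761], 1], [[-0.0044, -0.0014, 0.08], [0, 0, -0.0761], 1], [[-0.0044, -0.0014, 0.08], [0, 0, -0.0761], 1], [[-0.0044, -0.0014, 0.08], [0, 0, -0.0761], 1]])

```text
t: 14.45
position: [0.602, 0.3151, 0.0436]
orientation: [-0.797, 3.035, 0.0]
wrist_force: [0.1, 0.0, 0.8]
opening: 0.999
finger_force: 0.0
```

```bash
python3 - <<'E'
from h import *
show(); go(600.8,313.8,5,209.4)
E
```

```text
t14.45 [602.  315.1  43.6] psi -150.56 tilt 0.19 F [0.1 0.  0.8] open 0.999 f 0.0 [ 0.31  0.61  1.44 -0.    1.09 -1.78]
[ 0.0023 -0.0006  0.0482] [-0.0009  0.0041  0.0009]
```

Call:
move_arm(targets=[[[0.0018, -0.0004, 0.02], [0, 0, 0], 1], [[0.0018, -0.0004, 0.038], [0, 0, 0], 1], [[0.0018, -0.0004, 0.048], [0, 0, 0], 1], [[0.0018, -0.0004, 0.048], [0, 0, 0], 1], [[0.0018, -0.0004, 0.048], [0, 0, 0], 1], [[0.0018, -0.0004, 0.048], [0, 0, 0], 1]])

```text
t: 15.05
position: [0.5997, 0.3145, 0.0033]
orientation: [-0.8, 3.037, 0.0]
wrist_force: [0.2, -0.1, -0.3]
opening: 1.006
finger_force: 0.0
```

```bash
python3 - <<'E'
from h import *
show(); go(600.8,313.8,5,209.4)
E
```

```text
t15.05 [599.7 314.5   3.3] psi -150.49 tilt 0.04 F [ 0.2 -0.1 -0.3] open 1.006 f 0.0 [ 0.31  0.66  1.45 -0.    1.03 -1.78]
[-0.0008 -0.0014 -0.0021] [-0.0002  0.0009  0.0023]
```

Call:
move_arm(targets=[[[-0.0008, -0.001, -0.0012], [0, 0, 0], 0.8], [[-0.0008, -0.001, -0.0012], [0, 0, 0], 0.6], [[-0.0008, -0.001, -0.0012], [0, 0, 0], 0.5], [[-0.0008, -0.001, -0.0012], [0, 0, 0], 0.4], [[-0.0008, -0.001, -0.0012], [0, 0, 0], 0.2], [[-0.0008, -0.001, -0.0012], [0, 0, 0], 0], [[-0.0008, -0.001, -0.0012], [0, 0, 0], 0], [[-0.0008, -0.001, -0.0012], [0, 0, 0], 0]])

```text
t: 15.85
position: [0.6008, 0.3141, 0.0047]
orientation: [-0.8, 3.037, 0.0]
wrist_force: [-0.7, 0.2, 4.9]
opening: 0.471
finger_force: 60.9
```

```bash
python3 - <<'E'
from h import *
show(); go(600.8,313.8,120,209.4)
E
```

```text
t15.85 [600.8 314.1   4.7] psi -150.50 tilt 0.08 F [-0.7  0.2  4.9] open 0.471 f 60.9 [ 0.31  0.66  1.45  0.    1.03 -1.78]
[ 0.     -0.0003 -0.1442] [-0.0003  0.0017  0.0022]
```

Call:
move_arm(targets=[[[0, 0, -0.01], [0, 0, 0], 0], [[0, 0, -0.05], [0, 0, 0], 0], [[0, 0, -0.1], [0, 0, 0], 0], [[0, 0, -0.14], [0, 0, 0.1], 0], [[0, 0, -0.14], [0, 0, 0.2], 0], [[0, 0, -0.14], [0, 0, 0.2], 0], [[0, 0, -0.14], [0, 0, 0.2], 0]])

```text
t: 16.55
position: [0.5993, 0.3136, 0.1149]
orientation: [0.562, -3.089, 0.0]
wrist_force: [-0.4, -0.7, -0.8]
opening: 0.468
finger_force: 60.6
```

```bash
python3 - <<'E'
from h import *
show(); go(604.4,-9.3,110,161)
E
```

```text
t16.55 [599.3 313.6 114.9] psi -159.38 tilt 0.12 F [-0.4 -0.7 -0.8] open 0.468 f 60.6 [ 0.31  0.51  1.42  0.    1.21 -1.62]
[ 0.1362 -0.38    0.0064] [-7.000e-04 -2.500e-03  8.804e-01]
```

Call:
move_arm(targets=[[[0.1362, -0.38, 0.0], [0, 0, 0.88], 0], [[0.1362, -0.38, 0.0], [0, 0, 0.88], 0], [[0.1362, -0.38, 0.0], [0, 0, 0.88], 0], [[0.1362, -0.38, 0.0], [0, 0, 0.88], 0], [[0.1362, -0.38, 0.0], [0, 0, 0.88], 0], [[0.1362, -0.38, 0.0], [0, 0, 0.88], 0], [[0.1362, -0.38, 0.0], [0, 0, 0.88], 0], [[0.1362, -0.38, 0.0064], [0, 0, 0.88], 0], [[0.1362, -0.38, 0.0064], [0, 0, 0.88], 0], [[0.1362, -0.38, 0.0064], [0, 0, 0.88], 0]])

```text
t: 17.55
position: [0.6037, -0.0077, 0.1096]
orientation: [-0.518, -3.096, -0.001]
wrist_force: [-0.5, 0.1, 0.0]
opening: 0.471
finger_force: 60.6
```

Call:
move_arm(targets=[[[0, 0, 0], [0, 0, 0], 0], [[0, 0, 0], [0, 0, 0], 0]])

```text
t: 17.75
position: [0.6046, -0.0078, 0.1107]
orientation: [-0.518, -3.098, -0.0]
wrist_force: [-1.2, -1.2, 0.6]
opening: 0.471
finger_force: 60.6
```

```bash
cat > sp.py <<'E'
from h import *
# spacer/cover held: left & lower corner of top face in the scene view
p,_=camera("scene");cv2.imwrite('pics/s.png',p[:,:,::-1])
show(); go(604.4,-9.3,68,161)
o=np.zeros((500,800,3),np.uint8)
o[:480,:420]=cv2.resize(p[165:245,280:350,::-1],None,fx=6,fy=6,interpolation=0)
h=cv2.cvtColor(p,cv2.COLOR_RGB2HSV).astype(int);m=np.zeros(p.shape[:2],bool);w=h[150:245,280:360]
m[150:245,280:360]=(w[...,0]<17)&(w[...,0]>6)&(w[...,1]>180)&(w[...,2]>120)
o[:480,420:780]=cv2.resize((m[165:245,285:345]*255).astype(np.uint8),None,fx=6,fy=6,interpolation=0)[...,None]
cv2.imwrite('pics/sz.png',o)
E
python3 sp.py
```

```text
t17.80 [604.6  -7.9 110.8] psi 161.00 tilt 0.01 F [ 0.8  0.  -0.1] open 0.470 f 60.6 [-0.21  0.38  1.62  0.    1.14 -1.45]
[-0.0003 -0.0017  0.0535] [0.0001 0.     0.    ]
```

View pics/sz.png

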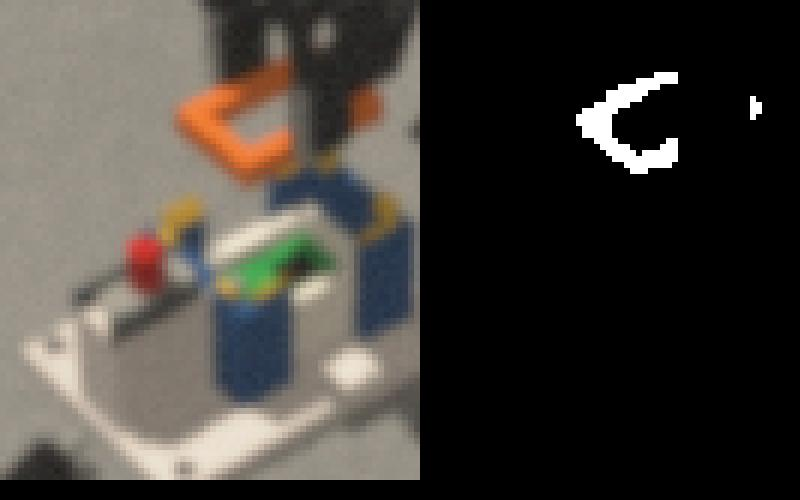

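```bash
python3 - <<'E'
from h import *
p=ray("scene",[[309.6,182.7],[321.5,192.0]],.1201)*1000
a=np.radians(161);ex=np.array([np.cos(a),np.sin(a)]);ey=np.array([-ex[1],ex[0]])
for s in p: print((s[:2]-[604.6,-7.9])@ex,(s[:2]-[604.6,-7.9])@ey)
E
```

```text
-29.920027798426112 21.629992108845375
-28.524574084288616 -19.244493085918727
```

Call:
move_arm(targets=[[[-0.0019, -0.0017, 0.02], [0, 0, 0], 0], [[-0.0019, -0.0017, 0.045], [0, 0, 0], 0], [[-0.0019, -0.0017, 0.052], [0, 0, 0], 0], [[-0.0019, -0.0017, 0.058], [0, 0, 0], 0], [[-0.0019, -0.0017, 0.064], [0, 0, 0], 0], [[-0.0019, -0.0017, 0.07], [0, 0, 0], 0], [[-0.0019, -0.0017, 0.075], [0, 0, 0], 0], [[-0.0019, -0.0017, 0.079], [0, 0, 0], 0], [[-0.0019, -0.0017, 0.081], [0, 0, 0], 0], [[-0.0019, -0.0017, 0.081], [0, 0, 0], 0]])

```text
t: 18.8
position: [0.6055, -0.0106, 0.0481]
orientation: [-0.521, -3.098, 0.0]
wrist_force: [-10.3, 2.6, 15.3]
opening: 0.47
finger_force: 69.6
```

```bash
python3 - <<'E'
from h import *
show(); go(605.6,-9.7,40.7,161)
E
```

```text
t18.80 [605.5 -10.6  48.1] psi 160.92 tilt 0.02 F [-10.3   2.6  15.3] open 0.470 f 69.6 [-0.21  0.47  1.64 -0.    1.03 -1.45]
[0.0003 0.0011 0.0092] [-0.0001 -0.0004 -0.0018]
```

Call:
move_arm(targets=[[[0, 0, -0.01], [0, 0, 0], 0], [[0, 0, -0.03], [0, 0, 0], 0], [[0, 0, -0.06], [0, 0, 0], 0], [[0, 0, -0.081], [0, 0, 0], 0], [[0, 0, -0.081], [0, 0, 0], 0], [[0, 0, -0.081], [0, 0, 0], 0], [[0, 0, -0.081], [0, 0, 0], 0]])

```text
t: 19.5
position: [0.6049, -0.0107, 0.1098]
orientation: [-0.521, -3.097, -0.0]
wrist_force: [-0.4, -0.9, -0.6]
opening: 0.469
finger_force: 67.8
```

```bash
sed -i 's/^o\[:480,420.*$//' sp.py; cat >> sp.py <<'E'
cv2.imwrite('pics/sz.png',cv2.resize(p[150:250,280:380,::-1],None,fx=6,fy=6,interpolation=2))
E
python3 sp.py
```

```text
t19.55 [604.8 -10.7 109.5] psi 160.90 tilt 0.11 F [-0.5 -0.5 -0.4] open 0.467 f 67.8 [-0.21  0.38  1.62  0.    1.14 -1.45]
[0.0009 0.0015 0.0519] [-0.0003 -0.0025 -0.0023]
```

View pics/sz.png

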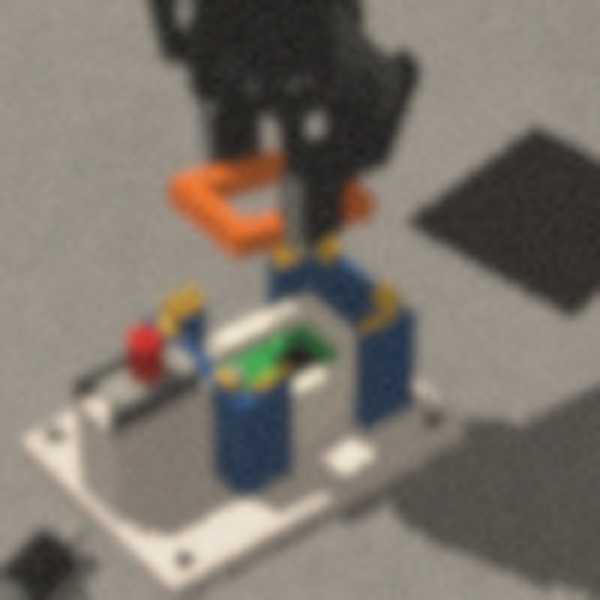

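```bash
python3 - <<'E'
from h import *
im=cv2.imread('pics/cur.png')
a=np.radians(161);ex=np.array([np.cos(a),np.sin(a)]);ey=np.array([-ex[1],ex[0]])
c=np.array([604.4,-9.3])
# brightness profile along nest x axis at z=.04, lateral offset 10 mm
for lat in(-12,12):
  q=np.arange(-36,-20,1.)
  uv=proj("top",[[*((c+s*ex+lat*ey)/1000),.04] for s in q])
  print(lat,[(int(s),*[int(v) for v in im[int(round(v_)),int(round(u))]]) for s,(u,v_) in zip(q,uv)])
  q=np.arange(18,35,1.)
  uv=proj("top",[[*((c+s*ex+lat*ey)/1000),.04] for s in q])
  print(lat,[(int(s),*[int(v) for v in im[int(round(v_)),int(round(u))]]) for s,(u,v_) in zip(q,uv)])
show(); go(434.5,18.3,30,161)
E
```

```text
-12 [(-36, 78, 61, 45), (-35, 78, 61, 45), (-34, 123, 134, 140), (-33, 123, 134, 140), (-32, 123, 134, 140), (-31, 226, 241, 243), (-30, 226, 241, 243), (-29, 226, 241, 243), (-28, 116, 133, 141), (-27, 116, 133, 141), (-26, 116, 133, 141), (-25, 96, 176, 87), (-24, 96, 176, 87), (-23, 93, 196, 68), (-22, 93, 196, 68), (-21, 93, 196, 68)]
-12 [(18, 93, 197, 67), (19, 93, 197, 67), (20, 93, 197, 67), (21, 94, 199, 68), (22, 94, 199, 68), (23, 97, 184, 86), (24, 147, 200, 159), (25, 147, 200, 159), (26, 231, 243, 245), (27, 231, 243, 245), (28, 231, 243, 245), (29, 209, 227, 230), (30, 209, 227, 230), (31, 186, 197, 192), (32, 151, 115, 80), (33, 151, 115, 80), (34, 156, 107, 58)]
12 [(-36, 87, 76, 63), (-35, 87, 76, 63), (-34, 87, 76, 63), (-33, 135, 153, 164), (-32, 135, 153, 164), (-31, 135, 153, 164), (-30, 210, 230, 233), (-29, 210, 230, 233), (-28, 193, 219, 223), (-27, 113, 136, 136), (-26, 113, 136, 136), (-25, 95, 195, 73), (-24, 95, 195, 73), (-23, 95, 195, 73), (-22, 95, 199, 68), (-21, 95, 199, 68)]
12 [(18, 95, 200, 69), (19, 95, 201, 70), (20, 95, 201, 70), (21, 95, 201, 70), (22, 95, 200, 70), (23, 95, 200, 69), (24, 175, 215, 202), (25, 175, 215, 202), (26, 175, 215, 202), (27, 232, 244, 245), (28, 232, 244, 245), (29, 232, 244, 245), (30, 204, 223, 226), (31, 204, 223, 226), (32, 106, 142, 158), (33, 106, 142, 158), (34, 106, 142, 158)]
t19.55 [604.8 -10.7 109.5] psi 160.90 tilt 0.11 F [-0.5 -0.5 -0.4] open 0.467 f 67.8 [-0.21  0.38  1.62  0.    1.14 -1.45]
[ 0.2128 -0.0354  0.0999] [-0.0003 -0.0025 -0.0023]
```

Call:
move_arm(targets=[[[0.2128, -0.035, 0.03], [0, 0, 0], 0], [[0.2128, -0.035, 0.06], [0, 0, 0], 0], [[0.2128, -0.035, 0.08], [0, 0, 0], 0], [[0.2128, -0.035, 0.1], [0, 0, 0], 0], [[0.2128, -0.035, 0.1], [0, 0, 0], 0], [[0.2128, -0.035, 0.1], [0, 0, 0], 0], [[0.2128, -0.035, 0.1], [0, 0, 0], 0]])

```text
t: 20.25
position: [0.4373, 0.018, 0.0314]
orientation: [0.521, 3.096, -0.0]
wrist_force: [-0.0, 0.1, -0.7]
opening: 0.468
finger_force: 67.8
```

Call:
move_arm(targets=[[[0, 0, 0.01], [0, 0, 0], 0], [[0, 0, 0.02], [0, 0, 0], 0], [[0, 0, 0.025], [0, 0, 0], 0], [[0, 0, 0.028], [0, 0, 0], 0], [[0, 0, 0.031], [0, 0, 0], 0], [[0, 0, 0.033], [0, 0, 0], 0], [[0, 0, 0.033], [0, 0, 0], 0]])

```text
t: 20.95
position: [0.4362, 0.0183, 0.0052]
orientation: [0.521, 3.098, -0.0]
wrist_force: [-3.2, 0.5, 13.3]
opening: 0.47
finger_force: 69.7
```

```bash
python3 - <<'E'
from h import *
show()
E
```

```text
t20.95 [436.2  18.3   5.2] psi 160.90 tilt 0.03 F [-3.2  0.5 13.3] open 0.470 f 69.7 [-0.23  0.24  2.09 -0.    0.82 -1.47]
```

Press about 1.5 mm more, then release, rise clear and look.

Call:
move_arm(targets=[[[0, 0, 0.001], [0, 0, 0], 0], [[0, 0, 0.002], [0, 0, 0], 0], [[0, 0, 0.002], [0, 0, 0], 0]])

```text
t: 21.25
position: [0.4368, 0.0181, 0.0042]
orientation: [0.521, 3.096, -0.0]
wrist_force: [-3.2, 0.1, 17.5]
opening: 0.471
finger_force: 70.6
```

Call:
move_arm(targets=[[[0, 0, -0.001], [0, 0, 0], 0.6], [[0, 0, -0.001], [0, 0, 0], 1], [[0, 0, -0.001], [0, 0, 0], 1], [[0, 0, -0.03], [0, 0, 0], 1], [[0, 0, -0.09], [0, 0, 0], 1], [[-0.02, 0.06, -0.15], [0, 0, 0], 1], [[-0.05, 0.22, -0.2], [0, 0, 0], 1], [[-0.05, 0.22, -0.2], [0, 0, 0], 1], [[-0.05, 0.22, -0.2], [0, 0, 0], 1], [[-0.05, 0.22, -0.2], [0, 0, 0], 1]])

```text
t: 22.25
position: [0.5344, 0.1759, 0.1655]
orientation: [0.515, 3.093, 0.005]
wrist_force: [0.0, -0.5, 0.2]
opening: 1.002
finger_force: 0.0
```

```bash
cat > o.py <<'E'
from h import *
show()
for n in("top","scene"):
  p,_=camera(n);cv2.imwrite(f'pics/o_{n}.png',p[:,:,::-1])
  h=cv2.cvtColor(p,cv2.COLOR_RGB2HSV).astype(int);u,v=proj(n,[.435,.018,.012])[0].astype(int)
  for S in(180,205):
    m=np.zeros(p.shape[:2],bool);w=h[v-25:v+25,u-28:u+28];m[v-25:v+25,u-28:u+28]=(w[...,1]>S)&(w[...,2]>120)
    m=cv2.morphologyEx(m.astype(np.uint8),cv2.MORPH_CLOSE,np.ones((3,3)))
    print(n,m.sum(),rect(n,m,.012))
E
python3 o.py
```

```text
t22.25 [534.4 175.9 165.5] psi 161.11 tilt 0.38 F [ 0.  -0.5  0.2] open 1.002 f 0.0 [ 0.11  0.22  1.7   0.    1.21 -1.14]
top 270 (((438.4323425292969, 17.58810043334961), (43.37065124511719, 64.73968505859375), 70.16119384765625), 49)
top 237 (((438.3163757324219, 18.44348907470703), (41.839229583740234, 63.942161560058594), 70.15901184082031), 50)
scene 250 (((439.108642578125, 18.23821449279785), (48.567935943603516, 70.01071166992188), 69.97978973388672), 45)Traceback (most recent call last):
  File "o.py", line 9, in <module>
    print(n,m.sum(),rect(n,m,.012))
                    ~~~~^^^^^^^^^^
  File "h.py", line 13, in rect
    c=max(cv2.findContours(mask.astype(np.uint8),0,2)[0],key=cv2.contourArea)
ValueError: max() iterable argument is empty
```

```bash
python3 - <<'E'
from h import *
show(); go(438.3,18.1,80,160.9)
E
```

```text
t22.35 [531.1 172.7 162.6] psi 161.04 tilt 0.01 F [-0.3  0.8 -0.8] open 1.002 f 0.0 [ 0.1   0.22  1.71 -0.    1.21 -1.14]
[ 0.0469 -0.2205  0.1033] [-0.0001  0.0001  0.0031]
```

Call:
move_arm(targets=[[[0.0469, -0.2205, 0.05], [0, 0, 0], 1], [[0.0469, -0.2205, 0.103], [0, 0, 0], 1], [[0.0469, -0.2205, 0.14], [0, 0, 0], 1], [[0.0469, -0.2205, 0.15], [0, 0, 0], 1], [[0.0469, -0.2205, 0.15], [0, 0, 0], 1], [[0.0469, -0.2205, 0.15], [0, 0, 0], 1], [[0.0469, -0.2205, 0.15], [0, 0, 0], 1], [[0.0469, -0.2205, 0.15], [0, 0, 0], 1]])

```text
t: 23.15
position: [0.4388, 0.0172, 0.0437]
orientation: [0.521, 3.096, -0.0]
wrist_force: [0.1, 0.7, 0.7]
opening: 0.995
finger_force: 0.0
```

```bash
python3 - <<'E'
from h import *
show(); go(438.3,18.1,3.5,160.9)
E
```

```text
t23.15 [438.8  17.2  43.7] psi 160.89 tilt 0.11 F [0.1 0.7 0.7] open 0.995 f 0.0 [-0.23  0.16  2.07  0.    0.91 -1.47]
[0.0011 0.0008 0.0502] [ 0.0004  0.0024 -0.0002]
```

Call:
move_arm(targets=[[[0.0008, 0.0008, 0.025], [0, 0, 0], 1], [[0.0008, 0.0008, 0.042], [0, 0, 0], 1], [[0.0008, 0.0008, 0.0495], [0, 0, 0], 1], [[0.0008, 0.0008, 0.0495], [0, 0, 0], 0.8], [[0.0008, 0.0008, 0.0495], [0, 0, 0], 0.6], [[0.0008, 0.0008, 0.0495], [0, 0, 0], 0.5], [[0.0008, 0.0008, 0.0495], [0, 0, 0], 0.4], [[0.0008, 0.0008, 0.0495], [0, 0, 0], 0.2], [[0.0008, 0.0008, 0.0495], [0, 0, 0], 0], [[0.0008, 0.0008, 0.0495], [0, 0, 0], 0]])

```text
t: 24.15
position: [0.4383, 0.018, 0.0044]
orientation: [0.521, 3.096, 0.0]
wrist_force: [-2.3, 1.6, 7.4]
opening: 0.47
finger_force: 60.0
```

Call:
move_arm(targets=[[[0, 0, 0], [0, 0, 0], 0], [[0, 0, -0.01], [0, 0, 0], 0], [[0, 0, -0.06], [0, 0, 0], 0], [[0, 0, -0.12], [0, 0, 0], 0], [[0, 0, -0.12], [0, 0, 0], 0], [[0, 0, -0.12], [0, 0, 0], 0], [[0, 0, -0.12], [0, 0, 0], 0]])

```text
t: 24.85
position: [0.4366, 0.0182, 0.0986]
orientation: [-0.521, -3.097, -0.0]
wrist_force: [0.2, -0.3, -0.9]
opening: 0.468
finger_force: 60.9
```

```bash
python3 - <<'E'
from h import *
show(); go(604.4,-9.3,95,161)
E
```

```text
t24.85 [436.6  18.2  98.6] psi 160.90 tilt 0.06 F [ 0.2 -0.3 -0.9] open 0.468 f 60.9 [-0.23  0.05  2.05 -0.    1.04 -1.47]
[-0.2094  0.0361  0.0042] [-0.0002 -0.0014 -0.0023]
```

Call:
move_arm(targets=[[[-0.2094, 0.036, 0.0], [0, 0, 0], 0], [[-0.2094, 0.036, 0.0], [0, 0, 0], 0], [[-0.2094, 0.036, 0.0], [0, 0, 0], 0], [[-0.2094, 0.036, 0.0], [0, 0, 0], 0], [[-0.2094, 0.036, 0.01], [0, 0, 0], 0], [[-0.2094, 0.036, 0.01], [0, 0, 0], 0], [[-0.2094, 0.036, 0.01], [0, 0, 0], 0], [[-0.2094, 0.036, 0.01], [0, 0, 0], 0], [[-0.2094, 0.036, 0.01], [0, 0, 0], 0], [[-0.2094, 0.036, 0.01], [0, 0, 0], 0]])

```text
t: 25.85
position: [0.6049, -0.0094, 0.0917]
orientation: [0.521, 3.097, -0.0]
wrist_force: [0.2, 0.1, -0.6]
opening: 0.464
finger_force: 60.9
```

```bash
python3 - <<'E'
from h import *
show(); go(604.4,-9.3,60,161)
E
```

```text
t25.85 [604.9  -9.4  91.7] psi 160.90 tilt 0.04 F [ 0.2  0.1 -0.6] open 0.464 f 60.9 [-0.21  0.4   1.63  0.    1.11 -1.45]
[ 0.0007 -0.0001  0.0396] [ 0.0001  0.0008 -0.0022]
```

Call:
move_arm(targets=[[[0.001, 0, 0.015], [0, 0, 0], 0], [[0.001, 0, 0.028], [0, 0, 0], 0], [[0.001, 0, 0.034], [0, 0, 0], 0], [[0.001, 0, 0.039], [0, 0, 0], 0], [[0.001, 0, 0.044], [0, 0, 0], 0], [[0.001, 0, 0.048], [0, 0, 0], 0], [[0.001, 0, 0.05], [0, 0, 0], 0], [[0.001, 0, 0.05], [0, 0, 0], 0]])

```text
t: 26.65
position: [0.6043, -0.0093, 0.051]
orientation: [-0.521, -3.098, -0.0]
wrist_force: [-0.3, 1.0, -0.3]
opening: 0.467
finger_force: 60.9
```

```bash
python3 - <<'E'
from h import *
show(); go(604.4,-9.3,42.4,161)
E
```

```text
t26.65 [604.3  -9.3  51. ] psi 160.90 tilt 0.01 F [-0.3  1.  -0.3] open 0.467 f 60.9 [-0.21  0.46  1.65 -0.    1.03 -1.45]
[-0.0001  0.      0.0107] [-0.     -0.0003 -0.0022]
```

Free. Down the last 8.6 mm.

Call:
move_arm(targets=[[[0, 0, 0.004], [0, 0, 0], 0], [[0, 0, 0.0075], [0, 0, 0], 0], [[0, 0, 0.009], [0, 0, 0], 0], [[0, 0, 0.0102], [0, 0, 0], 0], [[0, 0, 0.011], [0, 0, 0], 0], [[0, 0, 0.011], [0, 0, 0], 0]])

```text
t: 27.25
position: [0.6045, -0.0093, 0.0425]
orientation: [0.521, 3.098, -0.0]
wrist_force: [-0.7, 1.0, 0.1]
opening: 0.464
finger_force: 60.9
```

Call:
move_arm(targets=[[[0, 0, 0.001], [0, 0, 0], 0], [[0, 0, 0.001], [0, 0, 0], 0]])

```text
t: 27.45
position: [0.6045, -0.0093, 0.0424]
orientation: [0.521, 3.098, -0.0]
wrist_force: [-4.0, 0.4, 6.8]
opening: 0.466
finger_force: 61.6
```

Call:
move_arm(targets=[[[0, 0, 0], [0, 0, 0], 0.6], [[0, 0, 0], [0, 0, 0], 1], [[0, 0, 0], [0, 0, 0], 1], [[0, 0, 0], [0, 0, 0], 1], [[0, 0, -0.02], [0, 0, 0], 1], [[0, 0, -0.07], [0, 0, 0], 1], [[0, 0, -0.11], [0, 0, 0], 1], [[0, 0, -0.11], [0, 0, 0], 1]])

```text
t: 28.25
position: [0.6084, -0.01, 0.1365]
orientation: [0.519, 3.087, -0.001]
wrist_force: [0.7, -0.1, -0.1]
opening: 0.997
finger_force: 0.0
```

```bash
python3 - <<'E'
from h import *
show(); go(492.4,289.4,100,184.8)
for n in("top","scene"):
  im=cv2.imread(f'pics/o_{n}.png');h=cv2.cvtColor(im,cv2.COLOR_BGR2HSV).astype(int)
  u,v=proj(n,[.4924,.2894,.012])[0].astype(int);s=17
  for S in(60,75,90):
    m=np.zeros(im.shape[:2],bool);w=h[v-s:v+s,u-s:u+s];m[v-s:v+s,u-s:u+s]=(w[...,1]<S)
    m=cv2.morphologyEx(m.astype(np.uint8),cv2.MORPH_OPEN,np.ones((3,3)))
    print(n,m.sum(),rect(n,m,.012))
E
```

```text
t28.25 [608.4 -10.  136.5] psi 160.91 tilt 0.63 F [ 0.7 -0.1 -0.1] open 0.997 f 0.0 [-0.21  0.34  1.61  0.    1.18 -1.45]
[0.2599 0.3062 0.0433] [-0.0012  0.014  -0.5309]
top 403 (((492.5548400878906, 289.04888916015625), (62.71969985961914, 41.20384216308594), 4.682094573974609), 18)
top 415 (((492.2486877441406, 289.0541076660156), (63.50270462036133, 41.62864685058594), 4.109527111053467), 17)
top 432 (((492.4269104003906, 290.11175537109375), (64.39076232910156, 41.986419677734375), 1.1193262338638306), 14)
scene 642 (((480.0686950683594, 291.9721374511719), (94.39808654785156, 80.24703979492188), 32.08021545410156), 49)
scene 672 (((480.2194519042969, 291.743896484375), (94.37360382080078, 80.83773803710938), 32.1068229675293), 49)
scene 705 (((480.5815734863281, 290.431396484375), (95.8652572631836, 80.82429504394531), 30.52104949951172), 50)
```

Call:
move_arm(targets=[[[0.26, 0.306, 0.0], [0, 0, -0.53], 1], [[0.26, 0.306, 0.0], [0, 0, -0.53], 1], [[0.26, 0.306, 0.02], [0, 0, -0.53], 1], [[0.26, 0.306, 0.043], [0, 0, -0.53], 1], [[0.26, 0.306, 0.07], [0, 0, -0.53], 1], [[0.26, 0.306, 0.11], [0, 0, -0.53], 1], [[0.26, 0.306, 0.11], [0, 0, -0.53], 1], [[0.26, 0.306, 0.11], [0, 0, -0.53], 1], [[0.26, 0.306, 0.11], [0, 0, -0.53], 1], [[0.26, 0.306, 0.11], [0, 0, -0.53], 1]])

```text
t: 29.25
position: [0.4892, 0.2898, 0.0427]
orientation: [-0.129, 3.137, 0.0]
wrist_force: [0.1, 0.1, -0.1]
opening: 0.997
finger_force: 0.0
```

Call:
move_arm(targets=[[[0, 0, 0], [0, 0, 0], 1], [[0, 0, 0], [0, 0, 0], 1]])

```text
t: 29.45
position: [0.4893, 0.2894, 0.0427]
orientation: [-0.127, 3.137, 0.001]
wrist_force: [-0.5, -0.3, 0.6]
opening: 0.999
finger_force: 0.0
```

```bash
python3 - <<'E'
from h import *
show(); go(492.4,289.2,4.5,184.6)
p,_=camera("top");cv2.imwrite('pics/sp.png',cv2.resize(p[165:245,280:355,::-1],None,fx=6,fy=6,interpolation=0))
show()
E
```

```text
t29.45 [489.3 289.4  42.7] psi -175.35 tilt 0.11 F [-0.5 -0.3  0.6] open 0.999 f 0.0 [ 0.33  0.41  1.75 -0.    0.99 -1.33]
[-0.0038 -0.0006  0.0477] [0.0006 0.0025 0.0011]
t29.50 [489.  289.4  42.4] psi -175.34 tilt 0.09 F [-0.   0.1  0.3] open 1.000 f 0.0 [ 0.33  0.41  1.75 -0.    0.99 -1.33]
```

View pics/sp.png

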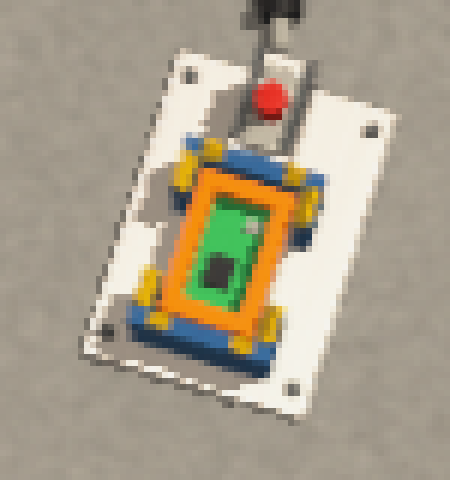

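Call:
move_arm(targets=[[[-0.0042, -0.0006, 0.02], [0, 0, 0], 1], [[-0.0042, -0.0006, 0.04], [0, 0, 0], 1], [[-0.0042, -0.0006, 0.049], [0, 0, 0], 1], [[-0.0042, -0.0006, 0.049], [0, 0, 0], 1], [[-0.0042, -0.0006, 0.049], [0, 0, 0], 1], [[-0.0042, -0.0006, 0.049], [0, 0, 0], 1]])

```text
t: 30.1
position: [0.4917, 0.2901, 0.0029]
orientation: [-0.13, 3.138, 0.0]
wrist_force: [0.4, -1.1, 1.1]
opening: 0.998
finger_force: 0.0
```

```bash
python3 - <<'E'
from h import *
show(); go(492.4,289.2,3.2,184.6)
E
```

```text
t30.10 [491.7 290.1   2.9] psi -175.25 tilt 0.05 F [ 0.4 -1.1  1.1] open 0.998 f 0.0 [ 0.33  0.48  1.75  0.    0.92 -1.33]
[-0.0008 -0.0012 -0.0004] [0.0003 0.0011 0.0034]
```

Call:
move_arm(targets=[[[-0.0006, -0.001, -0.0004], [0, 0, 0], 0.8], [[-0.0006, -0.001, -0.0004], [0, 0, 0], 0.6], [[-0.0006, -0.001, -0.0004], [0, 0, 0], 0.5], [[-0.0006, -0.001, -0.0004], [0, 0, 0], 0.4], [[-0.0006, -0.001, -0.0004], [0, 0, 0], 0.2], [[-0.0006, -0.001, -0.0004], [0, 0, 0], 0], [[-0.0006, -0.001, -0.0004], [0, 0, 0], 0], [[-0.0006, -0.001, -0.0004], [0, 0, 0], 0]])

```text
t: 30.9
position: [0.4924, 0.2894, 0.0034]
orientation: [-0.13, 3.138, 0.001]
wrist_force: [-0.7, -1.4, 6.2]
opening: 0.471
finger_force: 61.0
```

Call:
move_arm(targets=[[[0, 0, 0], [0, 0, 0], 0], [[0, 0, -0.01], [0, 0, 0], 0], [[0, 0, -0.06], [0, 0, 0], 0], [[0, 0, -0.12], [0, 0, 0], 0], [[0, 0, -0.12], [0, 0, 0], 0], [[0, 0, -0.12], [0, 0, 0], 0]])

```text
t: 31.5
position: [0.4927, 0.2895, 0.1003]
orientation: [-0.13, 3.136, 0.001]
wrist_force: [-0.8, -0.1, -1.7]
opening: 0.467
finger_force: 60.8
```

```bash
python3 - <<'E'
from h import *
show(); go(604.2,-9.4,100,161)
E
```

```text
t31.50 [492.7 289.5 100.3] psi -175.25 tilt 0.18 F [-0.8 -0.1 -1.7] open 0.467 f 60.8 [ 0.32  0.32  1.72 -0.    1.1  -1.33]
[-0.1079 -0.3839  0.0004] [0.0018 0.0037 0.5279]
```

Call:
move_arm(targets=[[[-0.108, -0.384, -0.005], [0, 0, 0.528], 0], [[-0.108, -0.384, -0.005], [0, 0, 0.528], 0], [[-0.108, -0.384, -0.005], [0, 0, 0.528], 0], [[-0.108, -0.384, -0.005], [0, 0, 0.528], 0], [[-0.108, -0.384, -0.005], [0, 0, 0.528], 0], [[-0.108, -0.384, -0.005], [0, 0, 0.528], 0], [[-0.108, -0.384, -0.005], [0, 0, 0.528], 0], [[-0.108, -0.384, 0.0], [0, 0, 0.528], 0], [[-0.108, -0.384, 0.0], [0, 0, 0.528], 0], [[-0.108, -0.384, 0.0], [0, 0, 0.528], 0]])

```text
t: 32.5
position: [0.6019, -0.008, 0.0973]
orientation: [-0.516, -3.096, -0.001]
wrist_force: [-0.0, -0.7, -0.2]
opening: 0.469
finger_force: 60.9
```

Call:
move_arm(targets=[[[0, 0, 0], [0, 0, 0], 0], [[0, 0, 0], [0, 0, 0], 0], [[0, 0, 0], [0, 0, 0], 0]])

```text
t: 32.8
position: [0.6033, -0.009, 0.0988]
orientation: [0.517, 3.099, 0.0]
wrist_force: [-0.1, 1.3, -0.9]
opening: 0.466
finger_force: 60.9
```

```bash
python3 - <<'E'
from h import *
show(); go(604.2,-9.4,70,161)
E
```

```text
t32.80 [603.3  -9.   98.8] psi 161.06 tilt 0.01 F [-0.1  1.3 -0.9] open 0.466 f 60.9 [-0.21  0.39  1.63  0.    1.12 -1.45]
[-0.0012 -0.0001  0.036 ] [0.0001 0.0003 0.0013]
```

Call:
move_arm(targets=[[[-0.0011, 0, 0.015], [0, 0, 0], 0], [[-0.0011, 0, 0.03], [0, 0, 0], 0], [[-0.0011, 0, 0.038], [0, 0, 0], 0], [[-0.0011, 0, 0.043], [0, 0, 0], 0], [[-0.0011, 0, 0.047], [0, 0, 0], 0], [[-0.0011, 0, 0.051], [0, 0, 0], 0], [[-0.0011, 0, 0.054], [0, 0, 0], 0], [[-0.0011, 0, 0.054], [0, 0, 0], 0]])

```text
t: 33.6
position: [0.6041, -0.0101, 0.0553]
orientation: [-0.519, -3.098, -0.0]
wrist_force: [-0.2, 0.1, -0.2]
opening: 0.47
finger_force: 60.9
```

```bash
python3 - <<'E'
from h import *
show(); go(604.2,-9.4,49.4,161)
E
```

```text
t33.60 [604.1 -10.1  55.3] psi 160.99 tilt 0.02 F [-0.2  0.1 -0.2] open 0.470 f 60.9 [-0.21  0.45  1.65  0.    1.04 -1.45]
[0.0002 0.0009 0.0073] [-0.     -0.0003 -0.0003]
```

Call:
move_arm(targets=[[[0, 0.0008, 0.002], [0, 0, 0], 0], [[0, 0.0008, 0.0045], [0, 0, 0], 0], [[0, 0.0008, 0.006], [0, 0, 0], 0], [[0, 0.0008, 0.007], [0, 0, 0], 0], [[0, 0.0008, 0.0077], [0, 0, 0], 0], [[0, 0.0008, 0.0077], [0, 0, 0], 0]])

```text
t: 34.2
position: [0.6045, -0.0095, 0.0494]
orientation: [0.519, 3.098, 0.0]
wrist_force: [-0.6, -0.2, -0.1]
opening: 0.467
finger_force: 61.0
```

Call:
move_arm(targets=[[[0, 0, 0.001], [0, 0, 0], 0], [[0, 0, 0.001], [0, 0, 0], 0]])

```text
t: 34.4
position: [0.6046, -0.0095, 0.0494]
orientation: [0.519, 3.098, -0.0]
wrist_force: [-2.9, -0.0, 6.6]
opening: 0.468
finger_force: 61.6
```

Call:
move_arm(targets=[[[0, 0, 0], [0, 0, 0], 0.6], [[0, 0, 0], [0, 0, 0], 1], [[0, 0, 0], [0, 0, 0], 1], [[0, 0, 0], [0, 0, 0], 1], [[0, 0, -0.02], [0, 0, 0], 1], [[0, 0, -0.07], [0, 0, 0], 1], [[0, 0, -0.1], [0, 0, 0], 1], [[0.12, 0.22, -0.12], [0, 0, 0], 0.5], [[0.12, 0.22, -0.12], [0, 0, 0], 0.5], [[0.12, 0.22, -0.12], [0, 0, 0], 0.5]])

```text
t: 35.4
position: [0.5796, 0.1391, 0.1424]
orientation: [0.521, 3.096, 0.001]
wrist_force: [0.4, -0.2, 0.0]
opening: 0.514
finger_force: 0.0
```

Call:
move_arm(targets=[[[0, 0, 0], [0, 0, 0], 0.5], [[0, 0, 0], [0, 0, 0], 0.5], [[0, 0, 0], [0, 0, 0], 0.5]])

```text
t: 35.7
position: [0.5799, 0.1372, 0.141]
orientation: [0.519, 3.098, -0.0]
wrist_force: [0.5, -0.3, 0.4]
opening: 0.498
finger_force: 0.0
```

```bash
cat > k.py <<'E'
from h import *
show()
a=np.radians(161);ex=np.array([np.cos(a),np.sin(a)]);ey=np.array([-ex[1],ex[0]]);c=np.array([604.4,-9.3])
for n in("top","scene"):
    p,_=camera(n);cv2.imwrite(f'pics/k_{n}.png',p[:,:,::-1]);h=cv2.cvtColor(p,cv2.COLOR_RGB2HSV).astype(int)
    u,v=proj(n,[.655,-.027,.07])[0].astype(int);w=h[v-16:v+16,u-14:u+14]
    r=np.argwhere(((w[...,0]<6)|(w[...,0]>174))&(w[...,1]>150))
    if len(r):
        X=ray(n,[r.mean(0)[::-1]+[u-14,v-16]],.076)[0,:2]*1000;print(n,len(r),X,(X-c)@ex,(X-c)@ey)
    m=np.zeros(p.shape[:2],bool);u,v=proj(n,[.6044,-.0093,.058])[0].astype(int);w=h[v-20:v+20,u-20:u+20]
    m[v-20:v+20,u-20:u+20]=(w[...,1]<50)&(w[...,2]>75)&(w[...,2]<200)
    m=cv2.morphologyEx(m.astype(np.uint8),cv2.MORPH_OPEN,np.ones((5,5)))
    if m.any():(q,s,an),_=rect(n,m,.058);q=np.array(q)-c;print(' cover',q@ex,q@ey,s,an)
E
python3 k.py
```

```text
t35.70 [579.9 137.2 141. ] psi 160.97 tilt 0.05 F [ 0.5 -0.3  0.4] open 0.498 f 0.0 [ 0.03  0.32  1.63 -0.    1.19 -1.2 ]
top 28 [662.77983556 -28.35441167] -61.40272859970821 -0.9903151382699136
 cover -0.9104289219805535 -5.0916853697647 (49.25825881958008, 63.88835525512695) 73.19772338867188
scene 31 [661.24346386 -30.70727155] -60.716076869613616 1.7345512835017018
 cover 7.805124375097874 31.031704075475478 (107.05213165283203, 65.47537994384766) 56.50127410888672
```

```bash
python3 - <<'E'
from h import *
show(); go(662.1,-29.3,120,161)
E
```

```text
t35.80 [579.9 136.5 140.6] psi 160.89 tilt 0.02 F [-0.2 -0.6  0.7] open 0.503 f 0.0 [ 0.03  0.32  1.63 -0.    1.19 -1.2 ]
[-0.165  -0.1622  0.0258] [-0.0002  0.0003 -0.0025]
```

Call:
move_arm(targets=[[[-0.165, -0.1622, 0.0], [0, 0, 0], 0.5], [[-0.165, -0.1622, 0.0], [0, 0, 0], 0.5], [[-0.165, -0.1622, 0.0], [0, 0, 0], 0.5], [[-0.165, -0.1622, 0.0], [0, 0, 0], 0.5], [[-0.165, -0.1622, 0.0258], [0, 0, 0], 0.5], [[-0.165, -0.1622, 0.0258], [0, 0, 0], 0.5], [[-0.165, -0.1622, 0.0258], [0, 0, 0], 0.5], [[-0.165, -0.1622, 0.0258], [0, 0, 0], 0.5], [[-0.165, -0.1622, 0.0258], [0, 0, 0], 0.5]])

```text
t: 36.7
position: [0.6623, -0.0272, 0.1208]
orientation: [0.517, 3.097, -0.0]
wrist_force: [-0.4, 0.6, 0.9]
opening: 0.499
finger_force: 0.0
```

```bash
python3 - <<'E'
from h import *
show(); go(662.1,-29.3,70.5,161)
E
```

```text
t36.70 [662.3 -27.2 120.8] psi 161.04 tilt 0.08 F [-0.4  0.6  0.9] open 0.499 f 0.0 [-0.22  0.48  1.46  0.    1.21 -1.46]
[-0.0005 -0.0026  0.0629] [0.0002 0.0017 0.001 ]
```

Call:
move_arm(targets=[[[-0.0003, -0.0022, 0.03], [0, 0, 0], 0.5], [[-0.0003, -0.0022, 0.055], [0, 0, 0], 0.5], [[-0.0003, -0.0022, 0.0625], [0, 0, 0], 0.5], [[-0.0003, -0.0022, 0.0625], [0, 0, 0], 0.4], [[-0.0003, -0.0022, 0.0625], [0, 0, 0], 0.3], [[-0.0003, -0.0022, 0.0625], [0, 0, 0], 0.2], [[-0.0003, -0.0022, 0.0625], [0, 0, 0], 0.1], [[-0.0003, -0.0022, 0.0625], [0, 0, 0], 0], [[-0.0003, -0.0022, 0.0625], [0, 0, 0], 0]])

```text
t: 37.6
position: [0.6629, -0.0294, 0.0715]
orientation: [0.518, 3.096, 0.001]
wrist_force: [0.2, 2.7, 6.1]
opening: 0.126
finger_force: 58.7
```

Call:
move_arm(targets=[[[0, 0, 0], [0, 0, 0], 0], [[0, 0, 0], [0, 0, 0], 0]])

```text
t: 37.8
position: [0.6629, -0.0294, 0.0715]
orientation: [0.518, 3.096, 0.001]
wrist_force: [0.2, 2.0, 6.2]
opening: 0.125
finger_force: 58.7
```

```bash
python3 - <<'E'
from h import *
show()
E
```

```text
t37.80 [662.9 -29.4  71.5] psi 160.99 tilt 0.17 F [0.2 2.  6.2] open 0.125 f 58.7 [-0.22  0.54  1.48  0.    1.12 -1.46]
```

Call:
move_arm(targets=[[[0.005, 0, 0], [0, 0, 0], 0], [[0.01, 0, 0], [0, 0, 0], 0], [[0.015, 0, 0], [0, 0, 0], 0], [[0.02, 0, 0], [0, 0, 0], 0], [[0.024, 0, 0], [0, 0, 0], 0], [[0.026, 0, 0], [0, 0, 0], 0], [[0.026, 0, 0], [0, 0, 0], 0]])

```text
t: 38.5
position: [0.6431, -0.0227, 0.0715]
orientation: [0.518, 3.095, 0.0]
wrist_force: [1.2, 2.4, 7.5]
opening: 0.126
finger_force: 58.8
```

Call:
move_arm(targets=[[[0.0015, 0, 0], [0, 0, 0], 0], [[0.003, 0, 0], [0, 0, 0], 0], [[0.0045, 0, 0], [0, 0, 0], 0], [[0.0045, 0, 0], [0, 0, 0], 0]])

```text
t: 38.9
position: [0.6402, -0.0217, 0.0715]
orientation: [0.518, 3.094, 0.0]
wrist_force: [2.7, 1.0, 5.9]
opening: 0.126
finger_force: 58.7
```

```bash
python3 - <<'E'
from h import *
show();s=manip.state()['position'][:2]*1000;a=np.radians(161);print((s-[662.9,-29.4])@[np.cos(a),np.sin(a)])
E
```

```text
t38.90 [640.2 -21.7  71.5] psi 160.99 tilt 0.25 F [2.7 1.  5.9] open 0.126 f 58.7 [-0.22  0.49  1.55  0.    1.1  -1.46]
23.945253958761093
```

Call:
move_arm(targets=[[[0.001, 0, 0], [0, 0, 0], 0], [[0.002, 0, 0], [0, 0, 0], 0], [[0.002, 0, 0], [0, 0, 0], 0]])

```text
t: 39.2
position: [0.6401, -0.0217, 0.0716]
orientation: [0.518, 3.091, -0.0]
wrist_force: [8.9, 0.7, 1.8]
opening: 0.125
finger_force: 58.6
```

Call:
move_arm(targets=[[[0.001, 0, 0], [0, 0, 0], 0], [[0.002, 0, 0], [0, 0, 0], 0], [[0.002, 0, 0], [0, 0, 0], 0]])

```text
t: 39.5
position: [0.64, -0.0216, 0.0717]
orientation: [0.518, 3.088, -0.0]
wrist_force: [13.0, -1.5, -2.7]
opening: 0.126
finger_force: 58.6
```

```bash
python3 - <<'E'
from h import *
show();s=manip.state()['position'][:2]*1000;a=np.radians(161);print((s-[662.9,-29.4])@[np.cos(a),np.sin(a)])
E
```

```text
t39.50 [640.  -21.6  71.7] psi 160.96 tilt 0.62 F [13.  -1.5 -2.7] open 0.126 f 58.6 [-0.22  0.49  1.55  0.    1.09 -1.46]
24.18998450582165
```

Call:
move_arm(targets=[[[-0.002, 0, 0], [0, 0, 0], 0], [[-0.0025, 0, 0], [0, 0, 0], 0], [[-0.0025, 0, 0], [0, 0, 0], 0.4], [[-0.0025, 0, 0], [0, 0, 0], 0.5], [[-0.0025, 0, 0], [0, 0, 0], 0.5], [[-0.0025, 0, 0], [0, 0, 0], 0.5]])

```text
t: 40.1
position: [0.6368, -0.0211, 0.0693]
orientation: [-0.519, -3.097, 0.0]
wrist_force: [-0.9, -0.4, -1.1]
opening: 0.498
finger_force: 0.0
```

Call:
move_arm(targets=[[[0, 0, -0.02], [0, 0, 0], 0.5], [[0, 0, -0.06], [0, 0, 0], 0.5], [[0, 0, -0.1], [0, 0, 0], 0.5], [[0.12, 0.22, -0.12], [0, 0, 0], 0.5], [[0.12, 0.22, -0.12], [0, 0, 0], 0.5], [[0.12, 0.22, -0.12], [0, 0, 0], 0.5], [[0.12, 0.22, -0.12], [0, 0, 0], 0.5], [[0.12, 0.22, -0.12], [0, 0, 0], 0.5], [[0.12, 0.22, -0.12], [0, 0, 0], 0.5]])

```text
t: 41.0
position: [0.6039, 0.1779, 0.167]
orientation: [0.514, 3.098, -0.0]
wrist_force: [0.0, 0.0, 0.1]
opening: 0.499
finger_force: 0.0
```

```bash
sed -i 's/\.655,-\.027,\.07/.640,-.0215,.07/' k.py; python3 k.py; python3 - <<'E'
from h import *
# bystanders moved? compare with first pictures
for n in("top","scene"):
    a=cv2.imread(f'pics/{n}0.png').astype(int);b=cv2.imread(f'pics/k_{n}.png').astype(int);d=abs(a-b).max(2)
    for nm,X in(('glue',(.727,.191,.05)),('jar',(.36,-.177,.03)),('tape',(.359,.169,.012)),('rotary',(.77,-.03,.014))):
        u,v=proj(n,X)[0].astype(int);print(n,nm,int((d[v-15:v+15,u-15:u+15]>60).sum()),end=' ')
    print()
E
```

```text
t41.00 [603.9 177.9 167. ] psi 161.17 tilt 0.08 F [0.  0.  0.1] open 0.499 f 0.0 [ 0.1   0.36  1.52 -0.    1.26 -1.14]
top 28 [640.00835579 -21.50261191] -37.641143686958856 -0.055150447275769565
 cover 0.7066872833006226 -6.574286541882103 (45.20560073852539, 64.02007293701172) 88.26887512207031
scene 27 [638.89773734 -22.79294066] -37.01112325772276 1.5264613519477628
 cover 8.042782493080269 30.512282456574994 (106.767578125, 66.8512954711914) 54.48832702636719
top glue 243 top jar 0 top tape 113 top rotary 0 
scene glue 0 scene jar 0 scene tape 218 scene rotary 0
```

```bash
python3 - <<'E'
from h import *
a=np.radians(161);ex=np.array([np.cos(a),np.sin(a)]);ey=np.array([-ex[1],ex[0]]);c=np.array([604.4,-9.3])
_,d=camera("top");P=camera_params("top")
for x,y in((26,12),(26,-12),(0,16),(0,-16),(-24,15),(-24,-15),(20,0)):
    X=np.array([*((c+x*ex+y*ey)/1000),.058]);u,v=np.rint(proj("top",X)[0]).astype(int);e=(P['R']@X+P['t'])[2]
    print(x,y,'z~',round(58+1000*(e-d[v,u])/.98,1))
print(manip.hand_in())
E
```

```text
26 12 z~ 57.4
26 -12 z~ 63.1
0 16 z~ 56.1
0 -16 z~ 57.7
-24 15 z~ 59.2
-24 -15 z~ 55.3
20 0 z~ 56.7
the job is handed in; nothing more can be done
None
```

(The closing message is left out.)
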